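# Change the batch in the UV curing box

## Task

Change the batch in the UV curing box: turn the isolator off (handle across its box; along it is on) before you raise the lid, lift the lid right back until it rests on its stop, take every finished cross-arm out and lay it flat in the plywood tray, and stand every foot casting waiting on the bench on its flange inside the curing box. Then lower the lid gently until it is shut (do not let it drop) and turn the isolator back on. Leave the other things on the bench where they are.

Things in the scene. Friction and masses are not known exactly. Their poses are not given: they have to be found in the camera images.
- uvbox: UV curing box, fixed to the bench: low grey sheet-metal case, 316 mm along its x, 216 mm along its y, rim 80 mm above the bench; walls 8 mm thick; inside 300 x 200 mm, inner floor 20 mm above the bench. Origin: centre of its underside. Its lid is hinged along its +y long side (the robot's left).
- box_floor (a point): centre of the box's inner floor, axes as the box (x along the 300 mm, y along the 200 mm towards the hinge, z up).
- lid_hinge (a point): middle of the lid's hinge line, 108 mm to the box's +y side and 81 mm above the bench; the hinge line runs along the box's x. Does not move with the lid.
- lid_handle (a point): middle of the lid's handle: round steel bar 12 mm thick, 120 mm long, parallel to the hinge, 45 mm in front of the lid's free edge on a 10 mm stem at each end. 261 mm from the hinge line, 13 mm above the lid's underside; 94 mm above the bench when shut, 331 mm when open. Can be pinched from above (pads closing along the box's y) all the way, turning between the pads as the lid swings.
- lid (a joint): lid angle (rad): 0 shut, 1.83 open on its stop (leaning 15 degrees past upright, where its own weight keeps it). Lid 0.5 kg, 26 mm thick; about 2.5 N at the bar lifts it; let go below about 1.5 rad it falls shut. The box's y and z of the bar follow a circle about the hinge line.
- isolator_box: enclosed rotary isolator screwed to the bench: grey plastic box 90 mm along its x, 140 mm along its y (cable glands at both y ends), lid face 60 mm above the bench. Origin: centre of its underside.
- isolator_grip (a point): point on the vertical axis of the isolator's black bar handle, at the height to grip (92 mm above the bench). The bar is 70 mm long, 16 mm wide, from 69 to 103 mm above the bench, on a black collar of 26 mm radius whose top is at 68 mm. The point's x axis lies along the bar, towards its white pointer mark.
- isolator (a joint): isolator handle angle (rad), growing clockwise seen from above: 0 = on, bar along the box's long side (pointer towards its +y); 1.571 = off, bar across the box (pointer towards its +x). Over-centre spring (about 0.1 N m at the ends): let go, the handle snaps to the nearer end.
- tray: open plywood tray, fixed, 230 mm along its x, 190 mm along its y, walls 6 mm thick and 36 mm high. Origin: centre of its underside.
- tray_in (a point): centre of the tray's inner floor, 6 mm above the bench; inside 218 x 178 mm along the tray's x and y.
- arm0: finished cross-arm casting, 0.25 kg: two upright round bosses, 38 mm across and 40 mm high, 90 mm apart along its x, joined by a web 20 mm thick (y), from 10 to 38 mm above its underside. 128 mm long. Origin: centre of its underside. Starts in the curing box. May be absent (None).
- arm1: second finished cross-arm, the same as arm0.
- foot0: foot casting waiting to be cured, 0.22 kg: flange 60 x 56 mm (x, y), 12 mm thick, with an upright round boss in its middle, 34 mm across, top 54 mm above its underside. Origin: centre of its underside. Starts upright on the bench. May be absent (None).
- foot1: another foot casting, the same as foot0.
- foot2: another foot casting, the same as foot0.
- chuck: bystander: drill chuck standing on its nose, 46 mm across, 66 mm high.
- bush: bystander: flanged brass bush, 38 mm across, 45 mm high.
- wrench: bystander: steel wrench, 190 mm.
- screwdriver: bystander: screwdriver with black handle, 200 mm.
- oil: bystander: white oil bottle, 56 mm across, 140 mm high.
- grip: bystander: white porcelain crank grip standing on end, 38 mm across, 104 mm high.
- tin: bystander: steel tin, 72 mm across, 75 mm high.
- brush: bystander: bench brush, 200 mm.
Things that resemble listed ones, but are neither listed nor needed, are in the scene too. Leave any blue, green or turquoise look-alike of the foot1 alone.

How it is judged:
On the way, in this order (a step that is already met when the one before it is completed fails the run):
1. isolator off, lid still shut (value of joint isolator above 1.42 rad and value of joint lid below 0.03 rad), for 0.2 s.
2. lid lifted back onto its stop and let go (value of joint lid above 1.75 rad and value of joint isolator above 1.42 rad and contact force between the fingers and lid below 0.5 N), for 0.3 s.
3. every cross-arm flat in the tray and every foot upright in the box, all let go, the lid still open (x of arm0 in the frame of tray_in between -0.095 and 0.095 m and y of arm0 in the frame of tray_in between -0.075 and 0.075 m and z of arm0 in the frame of tray_in between -0.01 and 0.01 m and angle between each of arm0, arm1, foot0, foot1, foot2's own z axis and vertical below 0.15 rad and linear speed of each of arm0, arm1, foot0, foot1, foot2 below 0.03 m/s and x of arm1 in the frame of tray_in between -0.095 and 0.095 m and y of arm1 in the frame of tray_in between -0.075 and 0.075 m and z of arm1 in the frame of tray_in between -0.01 and 0.01 m and x of foot0 in the frame of box_floor between -0.13 and 0.13 m and y of foot0 in the frame of box_floor between -0.08 and 0.08 m and z of foot0 in the frame of box_floor between -0.01 and 0.01 m and x of foot1 in the frame of box_floor between -0.13 and 0.13 m and y of foot1 in the frame of box_floor between -0.08 and 0.08 m and z of foot1 in the frame of box_floor between -0.01 and 0.01 m and x of foot2 in the frame of box_floor between -0.13 and 0.13 m and y of foot2 in the frame of box_floor between -0.08 and 0.08 m and z of foot2 in the frame of box_floor between -0.01 and 0.01 m and value of joint lid above 1.75 rad and contact force between the fingers and anything else below 0.5 N), for 0.3 s.
4. lid shut again (all of step 1), for 0.2 s.
5. isolator on (value of joint isolator below 0.15 rad and value of joint lid below 0.03 rad), for 0.2 s.
At the end, for the whole second after the job is handed in: Every cross-arm present lies flat (within 0.15 rad) on the tray's floor, every foot present stands upright (within 0.15 rad) on the box's floor, each within 10 mm of the floor it belongs on and at rest; the lid is shut (below 0.03 rad) and the isolator is on (below 0.15 rad) (all of step 5 and x of arm0 in the frame of tray_in between -0.095 and 0.095 m and y of arm0 in the frame of tray_in between -0.075 and 0.075 m and z of arm0 in the frame of tray_in between -0.01 and 0.01 m and angle between each of arm0, arm1, foot0, foot1, foot2's own z axis and vertical below 0.15 rad and linear speed of each of arm0, arm1, foot0, foot1, foot2 below 0.03 m/s and x of arm1 in the frame of tray_in between -0.095 and 0.095 m and y of arm1 in the frame of tray_in between -0.075 and 0.075 m and z of arm1 in the frame of tray_in between -0.01 and 0.01 m and x of foot0 in the frame of box_floor between -0.13 and 0.13 m and y of foot0 in the frame of box_floor between -0.08 and 0.08 m and z of foot0 in the frame of box_floor between -0.01 and 0.01 m and x of foot1 in the frame of box_floor between -0.13 and 0.13 m and y of foot1 in the frame of box_floor between -0.08 and 0.08 m and z of foot1 in the frame of box_floor between -0.01 and 0.01 m and x of foot2 in the frame of box_floor between -0.13 and 0.13 m and y of foot2 in the frame of box_floor between -0.08 and 0.08 m and z of foot2 in the frame of box_floor between -0.01 and 0.01 m); the robot touches nothing.
It fails at once if the lid is raised (over 0.12 rad) while the isolator is on (value of joint lid above 0.12 rad and value of joint isolator below 0.785 rad).
It fails at once if the lid drops shut (faster than 2.5 rad/s in its last 0.2 rad) (value of joint lid below 0.2 rad and velocity of joint lid below -2.5 rad/s).
It fails at once if a bystander is moved more than 50 mm (distance of any of chuck, bush, wrench, screwdriver, oil, grip, tin, brush from where it was at the start of the episode above 0.05 m).
Of arm0, arm1 only 1 to 2 are there at a start; the rules pass over those that are not, and their reading is None.
Of foot0, foot1, foot2 only 2 to 3 are there at a start; the rules pass over those that are not, and their reading is None.
At some moment in a run one of foot0, foot1, foot2, arm0, arm1 may be knocked a few centimetres aside while the robot is not near it.
It also fails if it takes over 210 s, if anything falls off the work surface, if the arm or the gripper's body presses on something with over 40 N, if the wrist force passes 120 N, or if a joint passes its speed limit or range.

## Robot

A 6-joint arm with a two-finger parallel gripper is mounted at the origin on the work surface. World frame = base frame: x ahead of the robot, y to its left, z up, the work surface at z = 0. Lengths are in m, angles in rad, forces in N, time in s.
With the tool pointing down it reaches from about 0.3 to 0.875 m from the base axis. Payload 6.4 kg.
Tool frame: the origin (TCP) lies between the finger pads; the fingertips stand 25 mm ahead of it and the grasp point (between the pads) lies 6 mm ahead of it; y points along the fingers, x is the direction in which the jaws open and shut, and the axes are right-handed (so a half turn about y gives the same grasp; the last joint's range is limited). The gripper opens to 85 mm and grips with 20 to 120 N. Pads are 22 mm wide; open, the fingers measure 114 mm over their backs; the gripper's body (76 mm by 85 mm) begins 54 mm behind the grasp point. The pads swing forward as they close: fully open they stand 13 mm farther back than shut.
Start: joints at [-1.546, 0.181, 1.607, -0, 1.354, -0.206], TCP at [0.132, -0.56, 0.256] pointing down, gripper open.
Joint ranges: [-2.99, 2.99], [-0.89, 2.07], [0.3, 2.58], [-1.14, 4.28], [0, 2.63], [-3.12, 3.12]. Speed limits (rad/s): [2.57, 2.57, 3.01, 3.14, 3.14, 3.14].

## Interface

Orientations are given as a unit quaternion [w, x, y, z].
In Python, from bench import ctrl, vision, ticket, find_in, regions_of, pinpoint gives the robot as it stands.
- The arm moves only by the tool apply_moves, never from a script. Its argument "increments" is a list of rows, each an object of numbers: "x", "y", "z": the shift along the tool's x, y, z in cm; "ax", "ay", "az": the turn, a rotation vector about the tool's x, y, z in rad; "grip": the closure, from 0 (fully open) to 1 (shut). A call has 1 to 12 rows; each row is the pose to reach, as a shift and turn from the pose measured when the call began, along the tool's axes at that moment; what a row does not reach only later rows make up. A row lasts 1/8 s, in which the tool goes at most 62.5 mm and 10.7 degrees, less where a joint would pass 70% of its speed; a pose out of reach is approached as far as the arm can. A call with a gripper value outside its range is refused whole. The fingers move at their own pace and stop on an object; the grip force is fixed at half the most. Time passes only in rows, so rows that repeat a pose let the fingers close. It gives the time, the measured TCP pose, the force and the opening at its end, in the units of the state.
- ctrl.get_obs(): the state, without advancing time (a new reading comes with each control period).
- vision.camera(name): name is "scene" or "top"; returns the picture (480x640x3 uint8, red, green, blue); there is no depth.
- vision.camera_params(name): a dict with "intrinsics" (3x3 intrinsics, pixels), "R" (3x3) and "t" (3): a world point X has camera coordinates R X + t. Camera axes: x right, y down, z forward; pixel columns grow to the right and rows downward; lengths in m; the calibration is good to about 2 mm. A picture is of the moment at which its call begins. camera_params takes no time and is no camera call.
- ticket.hand_in(): hands the job in, once; it reports no verdict.
Trained networks look in the newest picture that a camera, given by its name, has taken for a name from the list of things; names that differ only in an ending like _2 or _b are one class to them, and where a whole thing is asked for, a point or a joint stands for the part that bears it (a point fixed in the world has none). Each returns a list of dicts, best first, with "p" (0 to 1); they miss things now and then, are a little off and sometimes report something else, mostly with a low value. They report only what shows in the picture. A call takes as long as a camera call. They do not tell look-alikes from the thing itself.
- find_in(camera, query): "rect" ([centre column, centre row, width, height] in pixels, round what is visible of it).
- regions_of(camera, query): "mask" (480x640 bool, what is visible of it) and "rect" ([centre column, centre row, width, height] in pixels, round what is visible of it).
- pinpoint(camera, query): "xy" ([column, row] in pixels: a listed point, or the origin of a listed thing).
The state is a dict: "time_s": time; "q": joint angles; "dq": joint speeds; "joint_efforts": joint torques, N m; "eef_pos": TCP position; "eef_rot": TCP orientation; "wrist_force": force on the tool from outside, world axes, zero at the start; "torque": the same for the moment, N m; "opening": opening from 0.0 (shut) to 1.0 (fully open).
Only numpy, scipy, OpenCV 4.12 (cv2) and the standard library are available. Lean on these libraries where they do the work, as an engineer would, in place of code of your own. Each camera call takes 0.05 s, during which the arm holds its last target.

## Working session

There is one attempt and no reset: what is moved stays moved. The work goes in short steps, Python scripts to look and compute and a tool call to move; the robot and the scene stay as the last step left them, time stands still between calls to the robot, and variables do not carry over. Pictures are saved under pics/ and viewed, and the job is handed in when it is done.

Besides the shell and the picture viewer there is one more tool, called after "Call:" as name(argument=value, ...) on one line, values as JSON. apply_moves: Moves the arm, as the interface text tells. Its arguments: {"type":"object","properties":{"increments":{"type":"array","items":{"type":"object","properties":{"x":{"type":"number"},"y":{"type":"number"},"z":{"type":"number"},"ax":{"type":"number"},"ay":{"type":"number"},"az":{"type":"number"},"grip":{"type":"number"}}}}},"required":["increments"]}

```bash
ls; mkdir -p pics; python3 - <<'E'
from bench import ctrl, vision
import cv2
o=ctrl.get_obs()
for k,v in o.items(): print(k,v)
for c in ("scene","top"):
    im=vision.camera(c); cv2.imwrite(f"pics/{c}0.png",im[:,:,::-1]); p=vision.camera_params(c); print(c,p)
E
```

```text
pics
time_s 0.0
q [-1.54632959e+00  1.81575626e-01  1.60803020e+00  1.51712845e-06
  1.35381053e+00 -2.06327196e-01]
dq [-0.00023856  0.00026934 -0.00089317 -0.00090204  0.00036779 -0.00080005]
joint_efforts [-1.21544444e-04 -4.44868469e+01 -3.51339984e+01 -3.87737728e-04
  8.88673385e-03  3.30698686e-05]
eef_pos [ 0.13152065 -0.55921704  0.25535395]
eef_rot [ 0.55474056 -0.55374901  0.43951621 -0.43869174]
wrist_force [-0.50725184 -0.00290818  0.03954963]
torque [ 0.01335301 -0.00360929 -0.02029452]
opening 0.9979878703446081
scene {'intrinsics': array([[455.53380673,   0.        , 310.47573609],
       [  0.        , 455.53380673, 238.198169  ],
       [  0.        ,   0.        ,   1.        ]]), 'R': array([[-0.74410157,  0.667934  ,  0.01330518],
       [ 0.52060452,  0.59222247, -0.61501503],
       [-0.41866908, -0.45070691, -0.78840312]]), 't': array([ 0.37555733, -0.19909875,  1.28314813])}
top {'intrinsics': array([[500.09445044,   0.        , 318.58601012],
       [  0.        , 500.09445044, 235.41974543],
       [  0.        ,   0.        ,   1.        ]]), 'R': array([[ 0.01079842, -0.99993484, -0.00370391],
       [-0.99864442, -0.01059572, -0.05096128],
       [ 0.05091871,  0.00424919, -0.99869376]]), 't': array([-0.03314845,  0.51384835,  1.26910527])}
```

View pics/scene0.png

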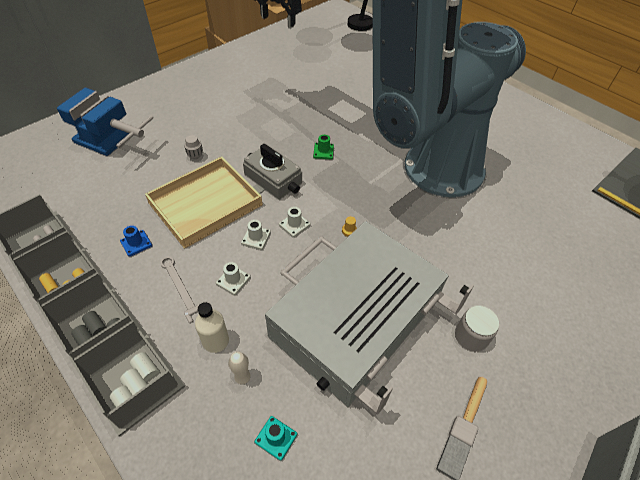

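View pics/top0.png

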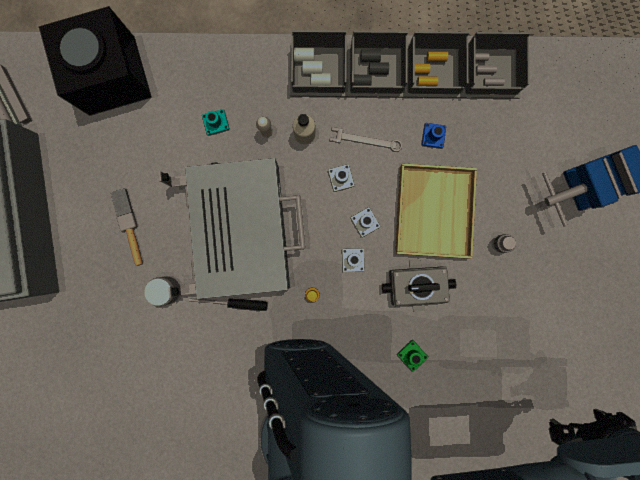

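```bash
cat > h.py <<'E'
import numpy as np, cv2
from scipy.spatial.transform import Rotation as R
from bench import ctrl, vision, ticket, find_in, regions_of, pinpoint
def pose():
    o=ctrl.get_obs(); q=o['eef_rot']; return np.array(o['eef_pos']), R.from_quat([q[1],q[2],q[3],q[0]])
def ray(c,uv,z):
    p=vision.camera_params(c); d=p['R'].T@np.linalg.inv(p['intrinsics'])@np.array([uv[0],uv[1],1.]); o=-p['R'].T@p['t']
    return o+d*(z-o[2])/d[2]
def proj(c,X):
    p=vision.camera_params(c); x=p['intrinsics']@(p['R']@np.asarray(X,float)+p['t']); return x[:2]/x[2]
def snap(c,name,crop=None,s=1):
    im=vision.camera(c)[:,:,::-1]
    if crop: im=im[crop[1]:crop[3],crop[0]:crop[2]]
    if s!=1: im=cv2.resize(im,None,fx=s,fy=s,interpolation=cv2.INTER_CUBIC)
    cv2.imwrite(f'pics/{name}.png',im)
E
python3 - <<'E'
from h import *
p,r=pose(); print(r.as_matrix().round(3))
for c in("scene","top"):
    vision.camera(c)
    for q in "arm0 foot0 isolator_grip isolator_box lid_handle lid_hinge uvbox tray tray_in box_floor".split():
        try: print(c,q,[(round(d['p'],2),np.round(d['xy']).tolist()) for d in pinpoint(c,q)][:6])
        except Exception as e: print(c,q,e)
E
```

```text
[[ 0.229 -0.     0.973]
 [-0.973  0.002  0.229]
 [-0.002 -1.     0.   ]]
scene arm0 [(0.66, [356.0, 322.0])]
scene foot0 [(0.95, [255.0, 239.0]), (0.87, [230.0, 280.0]), (0.83, [138.0, 245.0]), (0.83, [277.0, 439.0]), (0.75, [323.0, 150.0]), (0.57, [293.0, 225.0])]
scene isolator_grip [(0.84, [271.0, 158.0]), (0.73, [205.0, 201.0]), (0.3, [467.0, 334.0])]
scene isolator_box [(0.86, [270.0, 180.0])]
scene lid_handle [(0.96, [301.0, 254.0])]
scene lid_hinge [(0.69, [402.0, 333.0])]
scene uvbox [(0.73, [356.0, 321.0]), (0.61, [216.0, 341.0])]
scene tray [(0.64, [207.0, 205.0])]
scene tray_in [(0.61, [204.0, 201.0])]
scene box_floor [(0.64, [241.0, 377.0])]
top arm0 []
top foot0 [(0.95, [341.0, 178.0]), (0.84, [430.0, 135.0]), (0.81, [215.0, 126.0]), (0.8, [353.0, 261.0]), (0.75, [410.0, 357.0]), (0.6, [363.0, 224.0])]
top isolator_grip [(0.46, [425.0, 286.0])]
top isolator_box [(0.82, [417.0, 284.0]), (0.59, [367.0, 221.0])]
top lid_handle [(0.74, [366.0, 219.0]), (0.66, [298.0, 222.0]), (0.4, [415.0, 285.0])]
top lid_hinge [(0.8, [193.0, 232.0]), (0.22, [432.0, 210.0]), (0.17, [230.0, 301.0])]
top uvbox [(0.97, [245.0, 227.0])]
top tray [(0.6, [434.0, 211.0])]
top tray_in [(0.85, [435.0, 212.0])]
top box_floor [(0.36, [131.0, 226.0])]
```

```bash
python3 - <<'E'
from h import *
snap("top","crop_iso",(375,255,465,320),8)
snap("top","crop_box",(150,140,310,320),4.4)
snap("top","crop_feet",(310,150,400,280),4.5)
vision.camera("top");
for q in "uvbox lid_handle isolator_box isolator_grip tray foot0".split():
    for d in regions_of("top",q)[:8]:
        m=d['mask'].astype(np.uint8); 
        cs,_=cv2.findContours(m,cv2.RETR_EXTERNAL,cv2.CHAIN_APPROX_NONE)
        if not cs: continue
        c=max(cs,key=cv2.contourArea); r=cv2.minAreaRect(c)
        print(q,round(d['p'],2),np.round(d['rect']),int(m.sum()),'minrect',np.round(r[0],1),np.round(r[1],1),round(r[2],1))
        if q in("uvbox","tray","isolator_box"): print(cv2.boxPoints(r).round(1).tolist())
E
```

```text
uvbox 0.78 [232. 226. 148. 139.] 13581 minrect [233.5 228.2] [134.7 140.6] 85.3
[[157.89999389648438, 166.89999389648438], [298.1000061035156, 155.39999389648438], [309.1000061035156, 289.6000061035156], [168.89999389648438, 301.1000061035156]]
lid_handle 0.84 [244. 231. 121. 142.] 12620 minrect [246.3 227.4] [134.3 113.4] 85.4
isolator_box 0.92 [420. 286.  78.  47.] 2500 minrect [418.6 286.1] [71.3 51.1] 15.1
[[377.6000061035156, 301.5], [390.79998779296875, 252.1999969482422], [459.70001220703125, 270.70001220703125], [446.3999938964844, 320.0]]
isolator_box 0.24 [426. 288.  28.   7.] 232 minrect [423.5 287. ] [ 7.4 31.2] 86.4
[[407.70001220703125, 284.29998779296875], [438.79998779296875, 282.29998779296875], [439.29998779296875, 289.70001220703125], [408.20001220703125, 291.70001220703125]]
isolator_grip 0.7 [426. 288.  34.   5.] 234 minrect [423.5 286.9] [ 7.6 31.1] 85.9
tray 0.77 [435. 210.  82.  94.] 6902 minrect [435.7 210.7] [77.5 90.9] 3.4
[[394.29998779296875, 253.8000030517578], [399.70001220703125, 163.0], [477.1000061035156, 167.6999969482422], [471.70001220703125, 258.3999938964844]]
foot0 0.96 [213. 124.  28.  27.] 521 minrect [215.  121.1] [23.  23.8] 76.0
foot0 0.84 [353. 262.  19.  21.] 488 minrect [352.5 260. ] [22. 21.] 90.0
foot0 0.84 [410. 358.  31.  30.] 497 minrect [412.3 355.3] [24.7 21.2] 45.0
foot0 0.66 [365. 221.  31.  32.] 553 minrect [365.6 221.6] [24. 24.] 59.7
foot0 0.66 [234. 228. 147. 139.] 13126 minrect [233.8 227.9] [133.8 139.6] 85.6
foot0 0.62 [433. 138.  24.  25.] 493 minrect [433.3 135.2] [21.8 23.2] 7.1
foot0 0.56 [342. 178.  26.  27.] 519 minrect [340.6 177.4] [23.9 22.1] 75.1
```

View pics/crop_iso.png

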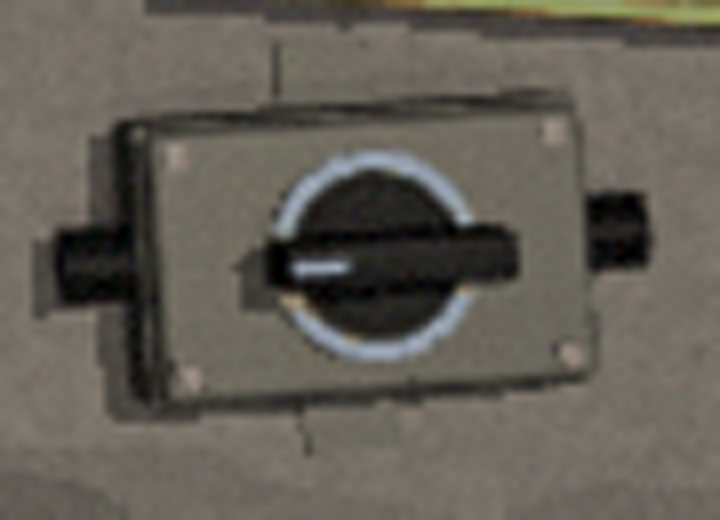

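View pics/crop_box.png

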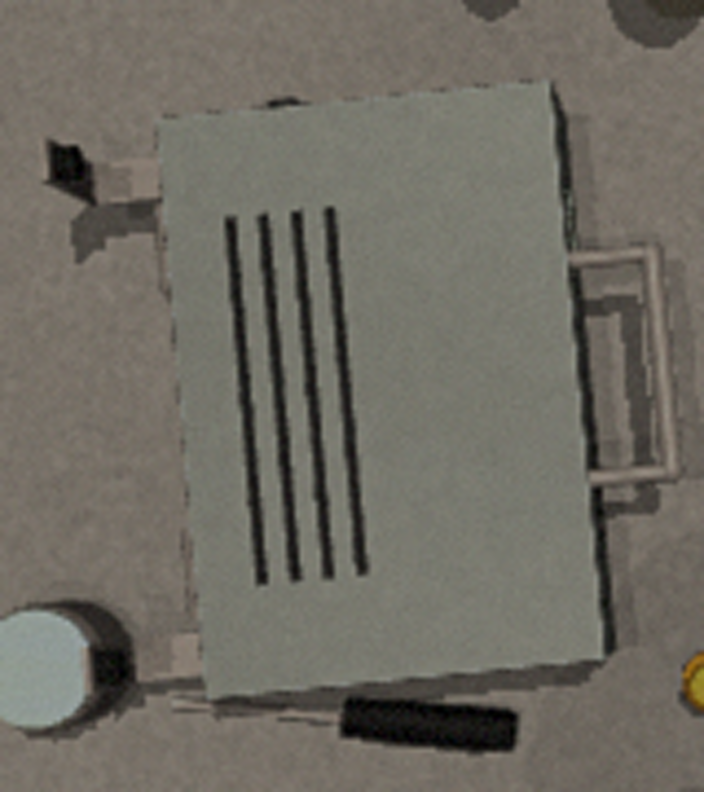

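View pics/crop_feet.png

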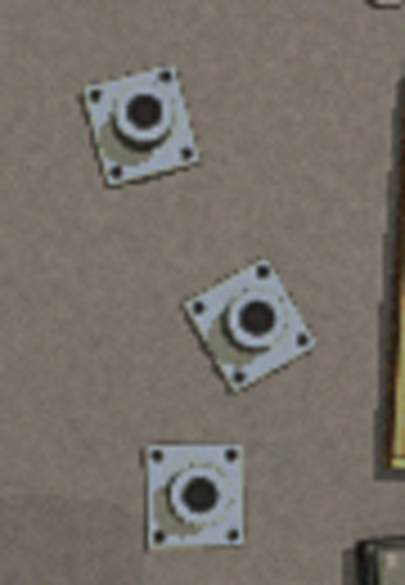

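```bash
python3 - <<'E'
from h import *
P=lambda a,z,o=(0,0),s=1: ray("top",np.array(a)/s+np.array(o),z).round(4)
print("iso bar ends",P((270,262),.103,(375,255),8),P((518,250),.103,(375,255),8), "collar",P((375,256),.068,(375,255),8), "lid corners",[P(a,.06,(375,255),8).tolist() for a in((152,130),(572,95),(590,370),(160,405))])
b=(150,140)
a,c=P((652,250),.1,b,4.4),P((671,476),.1,b,4.4); print("handle",a,c,(a+c)/2,np.linalg.norm(a-c))
L=np.array([P(x,.107,b,4.4) for x in((158,120),(550,83),(606,660),(210,698))]);print("lid",L,[np.linalg.norm(L[i]-L[i-1]).round(4) for i in range(4)])
d=L[0]-L[3];print("ang x axis",np.degrees(np.arctan2(d[1],d[0])),L.mean(0)); d=L[1]-L[2];print(np.degrees(np.arctan2(d[1],d[0])));d=L[0]-L[1];print(np.degrees(np.arctan2(d[1],d[0])))
f=(310,150)
for n,boss,cs in(("fA",(144,112),((82,97),(174,68),(198,158),(110,187))),("fB",(256,318),((183,304),(264,261),(315,343),(237,392))),("fC",(199,494),((148,445),(243,445),(243,547),(148,547)))):
    C=np.array([P(x,.012,f,4.5) for x in cs]); dd=C[1]-C[0]; print(n,"boss",P(boss,.054,f,4.5),"flange",C.mean(0).round(4),"edge ang",np.degrees(np.arctan2(dd[1],dd[0])).round(1),[np.linalg.norm(C[i]-C[i-1]).round(3) for i in range(4)])
vision.camera("top");vision.camera("scene")
print("tray_in",ray("top",[435,212],.006)); T=np.array([ray("top",x,.036) for x in((402,164),(477,169),(472.5,257),(397,253))]);print(T.round(3),T.mean(0), [np.linalg.norm(T[i]-T[i-1]).round(3) for i in range(4)])
for n,q in(("bush",.045),("oil",.14),("grip",.1),("screwdriver",.02),("tin",.075),("chuck",.066),("wrench",.005)):
    for d in find_in("top",n)[:2]: print(n,round(d['p'],2),np.round(d['rect']),ray("top",d['rect'][:2],q).round(3))
E
```

```text
iso bar ends [ 0.3877 -0.243   0.103 ] [ 0.3921 -0.3164  0.103 ] collar [ 0.3881 -0.2812  0.068 ] lid corners [[0.4255, -0.2143, 0.06], [0.4377, -0.3433, 0.06], [0.3536, -0.3486, 0.06], [0.3415, -0.217, 0.06]]
handle [0.602  0.0219 0.1   ] [0.4788 0.01   0.1   ] [0.5404  0.01595 0.1    ] 0.12377338162949252
lid [[0.6694 0.2914 0.107 ]
 [0.6919 0.0783 0.107 ]
 [0.3795 0.0435 0.107 ]
 [0.3568 0.2559 0.107 ]] [np.float64(0.3146), np.float64(0.2143), np.float64(0.3143), np.float64(0.2136)]
ang x axis 6.478961132556241 [0.5244   0.167275 0.107   ]
6.356295112409188
96.02719998051985
fA boss [ 0.664  -0.0846  0.054 ] flange [ 0.6624 -0.0847  0.012 ] edge ang -71.8 [np.float64(0.054), np.float64(0.055), np.float64(0.054), np.float64(0.053)]
fB boss [ 0.5501 -0.1474  0.054 ] flange [ 0.5495 -0.1478  0.012 ] edge ang -61.4 [np.float64(0.059), np.float64(0.052), np.float64(0.055), np.float64(0.053)]
fC boss [ 0.4527 -0.1167  0.054 ] flange [ 0.4516 -0.1175  0.012 ] edge ang -89.4 [np.float64(0.058), np.float64(0.054), np.float64(0.058), np.float64(0.054)]
tray_in [ 0.5782628  -0.32751045  0.006     ]
[[ 0.697 -0.237  0.036]
 [ 0.686 -0.427  0.036]
 [ 0.463 -0.415  0.036]
 [ 0.471 -0.225  0.036]] [ 0.57897589 -0.32598725  0.036     ] [np.float64(0.226), np.float64(0.19), np.float64(0.223), np.float64(0.19)]
bush 0.71 [315. 296.  14.  14.] [ 0.362 -0.021  0.045]
bush 0.32 [364. 221.  29.  28.] [ 0.549 -0.14   0.045]
oil 0.84 [304. 129.  17.  30.] [0.756 0.008 0.14 ]
grip 0.6 [314. 295.  13.  16.] [ 0.368 -0.018  0.1  ]
grip 0.51 [352. 261.  22.  23.] [ 0.449 -0.109  0.1  ]
screwdriver 0.85 [231. 304.  77.   7.] [0.336 0.191 0.02 ]
screwdriver 0.55 [233. 230. 146. 138.] [0.527 0.191 0.02 ]
tin 0.57 [265. 125.  13.  22.] [0.782 0.107 0.075]
chuck 0.78 [508. 244.  25.  22.] [ 0.495 -0.492  0.066]
wrench 0.56 [364. 139.  74.  24.] [ 0.767 -0.143  0.005]
```

```bash
cat >> h.py <<'E'
def go(x,y,z,ang,pitch_axis=None):
    """increments to TCP (x,y,z) tool down, tool x at world angle ang(deg)"""
    p,r=pose(); a=np.radians(ang); tx=np.array([np.cos(a),np.sin(a),0]); ty=np.array([0,0,-1.]); T=np.stack([tx,ty,np.cross(tx,ty)],1)
    d=r.inv().apply(np.array([x,y,z])-p)*100; rv=(r.inv()*R.from_matrix(T)).as_rotvec()
    print("go",(x,y,z,ang),"x %.2f y %.2f z %.2f | ax %.3f ay %.3f az %.3f"%(*d,*rv))
def st():
    o=ctrl.get_obs(); p,r=pose(); m=r.as_matrix(); print("t %.2f"%o['time_s'],"pos",p.round(4),"jaw",np.degrees(np.arctan2(m[1,0],m[0,0])).round(1),"tilt",np.degrees(np.arccos(-m[2,1])).round(2),"q",np.round(o['q'],2),"F",np.round(o['wrist_force'],1),"open",round(o['opening'],3))
E
python3 - <<'E'
from h import *
st(); go(.389,-.28,.18,4.5); go(.389,-.28,.1,4.5)
E
```

```text
t 2.15 pos [ 0.1315 -0.5598  0.2563] jaw -76.8 tilt 0.0 q [-1.55  0.18  1.61 -0.    1.35 -0.21] F [ 0.6 -0.8  0.7] open 0.998
go (0.389, -0.28, 0.18, 4.5) x -21.35 y 7.63 z 31.46 | ax 0.000 ay -1.419 az 0.000
go (0.389, -0.28, 0.1, 4.5) x -21.35 y 15.63 z 31.46 | ax 0.000 ay -1.419 az 0.000
```

Call:
apply_moves(increments=[{"x":-21.3,"y":5,"z":31.5,"ay":-1.42,"grip":0.4},{"x":-21.3,"y":7.6,"z":31.5,"ay":-1.42,"grip":0.4},{"x":-21.3,"y":7.6,"z":31.5,"ay":-1.42,"grip":0.4},{"x":-21.3,"y":7.6,"z":31.5,"ay":-1.42,"grip":0.4},{"x":-21.3,"y":7.6,"z":31.5,"ay":-1.42,"grip":0.4},{"x":-21.3,"y":7.6,"z":31.5,"ay":-1.42,"grip":0.4},{"x":-21.3,"y":7.6,"z":31.5,"ay":-1.42,"grip":0.4},{"x":-21.3,"y":7.6,"z":31.5,"ay":-1.42,"grip":0.4},{"x":-21.3,"y":7.6,"z":31.5,"ay":-1.42,"grip":0.4},{"x":-21.3,"y":7.6,"z":31.5,"ay":-1.42,"grip":0.4}])

```text
invalid input
```

```bash
python3 - <<'E'
from h import *
st(); go(.389,-.28,.1,4.5); snap("top","iso1",(375,230,465,320),8);snap("scene","iso1s",(220,100,330,210),6)
E
```

```text
t 2.15 pos [ 0.1315 -0.5598  0.2563] jaw -76.8 tilt 0.0 q [-1.55  0.18  1.61 -0.    1.35 -0.21] F [ 0.6 -0.8  0.7] open 0.998
go (0.389, -0.28, 0.1, 4.5) x -21.35 y 15.63 z 31.46 | ax 0.000 ay -1.419 az 0.000
```

View pics/iso1s.png

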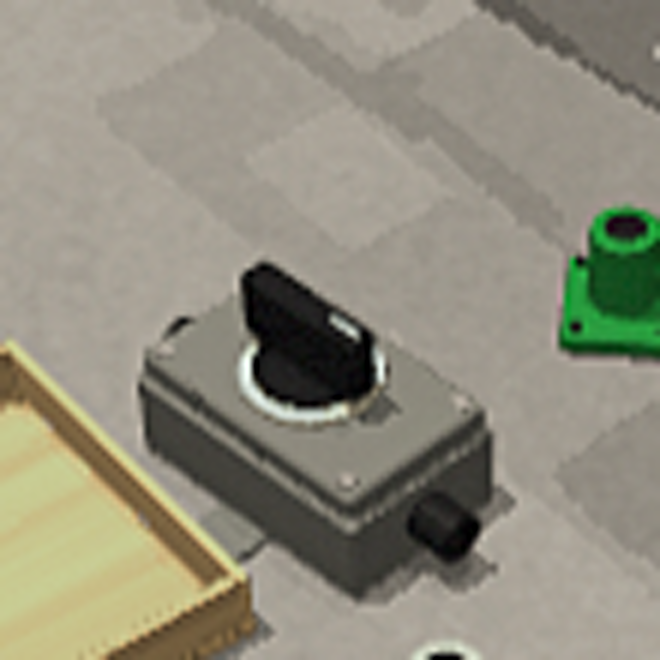

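Call:
apply_moves(increments=[{"x":-3,"y":1,"z":4.5,"ax":0,"ay":-0.18,"az":0,"grip":0.4}])

```text
time_s: 2.38
eef_pos: [0.1672, -0.5223, 0.247]
eef_rot: [-0.59, 0.592, -0.387, 0.388]
wrist_force: [1.8, 0.3, 0.7]
opening: 0.814
```

```bash
python3 - <<'E'
from h import *
st(); go(.389,-.28,.18,4.5)
E
```

```text
t 2.38 pos [ 0.1672 -0.5223  0.247 ] jaw -66.5 tilt 0.18 q [-1.48  0.13  1.69 -0.    1.32 -0.32] F [1.8 0.3 0.7] open 0.814
go (0.389, -0.28, 0.18, 4.5) x -13.38 y 6.62 z 30.02 | ax 0.003 ay -1.239 az 0.002
```

Call:
apply_moves(increments=[{"x":-13.4,"y":6.6,"z":30,"ax":0,"ay":-1.24,"az":0,"grip":0.4},{"x":-13.4,"y":6.6,"z":30,"ax":0,"ay":-1.24,"az":0,"grip":0.4},{"x":-13.4,"y":6.6,"z":30,"ax":0,"ay":-1.24,"az":0,"grip":0.4},{"x":-13.4,"y":6.6,"z":30,"ax":0,"ay":-1.24,"az":0,"grip":0.4},{"x":-13.4,"y":6.6,"z":30,"ax":0,"ay":-1.24,"az":0,"grip":0.4},{"x":-13.4,"y":6.6,"z":30,"ax":0,"ay":-1.24,"az":0,"grip":0.4},{"x":-13.4,"y":6.6,"z":30,"ax":0,"ay":-1.24,"az":0,"grip":0.4},{"x":-13.4,"y":6.6,"z":30,"ax":0,"ay":-1.24,"az":0,"grip":0.4},{"x":-13.4,"y":6.6,"z":30,"ax":0,"ay":-1.24,"az":0,"grip":0.4}])

```text
time_s: 3.5
eef_pos: [0.3886, -0.2802, 0.1804]
eef_rot: [-0.705, 0.708, 0.027, -0.027]
wrist_force: [-0.0, 0.5, -0.2]
opening: 0.597
```

```bash
python3 - <<'E'
from h import *
st(); go(.389,-.28,.1,4.5)
E
```

```text
t 3.50 pos [ 0.3886 -0.2802  0.1804] jaw 4.4 tilt 0.19 q [-0.87  0.05  1.92 -0.    1.17 -0.95] F [-0.   0.5 -0.2] open 0.597
go (0.389, -0.28, 0.1, 4.5) x 0.04 y 8.04 z 0.04 | ax 0.003 ay -0.001 az -0.000
```

Call:
apply_moves(increments=[{"x":0,"y":4,"z":0,"ax":0,"ay":0,"az":0,"grip":0.4},{"x":0,"y":8,"z":0,"ax":0,"ay":0,"az":0,"grip":0.4},{"x":0,"y":8,"z":0,"ax":0,"ay":0,"az":0,"grip":0.4},{"x":0,"y":8,"z":0,"ax":0,"ay":0,"az":0,"grip":1},{"x":0,"y":8,"z":0,"ax":0,"ay":0,"az":0,"grip":1},{"x":0,"y":8,"z":0,"ax":0,"ay":0,"az":0,"grip":1},{"x":0,"y":8,"z":0,"ax":0,"ay":0,"az":0,"grip":1},{"x":0,"y":8,"z":0,"ax":0,"ay":0,"az":0,"grip":1}])

```text
time_s: 4.5
eef_pos: [0.3891, -0.2817, 0.1025]
eef_rot: [-0.704, 0.709, 0.028, -0.027]
wrist_force: [-3.7, 0.3, 4.6]
opening: 0.175
```

```bash
python3 - <<'E'
from h import *
st(); go(.389,-.28,.1,-87)
E
```

```text
t 4.50 pos [ 0.3891 -0.2817  0.1025] jaw 4.4 tilt 0.37 q [-0.87  0.17  1.96 -0.    1.   -0.95] F [-3.7  0.3  4.6] open 0.175
go (0.389, -0.28, 0.1, -87) x -0.00 y 0.25 z 0.17 | ax 0.004 ay 1.596 az 0.006
```

Call:
apply_moves(increments=[{"x":0,"y":0,"z":0.1,"ax":0,"ay":0.18,"az":0,"grip":1},{"x":0,"y":0,"z":0.1,"ax":0,"ay":0.36,"az":0,"grip":1},{"x":0,"y":0,"z":0.1,"ax":0,"ay":0.54,"az":0,"grip":1},{"x":0,"y":0,"z":0.1,"ax":0,"ay":0.72,"az":0,"grip":1},{"x":0,"y":0,"z":0.1,"ax":0,"ay":0.9,"az":0,"grip":1},{"x":0,"y":0,"z":0.1,"ax":0,"ay":1.08,"az":0,"grip":1},{"x":0,"y":0,"z":0.1,"ax":0,"ay":1.26,"az":0,"grip":1},{"x":0,"y":0,"z":0.1,"ax":0,"ay":1.44,"az":0,"grip":1},{"x":0,"y":0,"z":0.1,"ax":0,"ay":1.57,"az":0,"grip":1},{"x":0,"y":0,"z":0.1,"ax":0,"ay":1.57,"az":0,"grip":1},{"x":0,"y":0,"z":0.1,"ax":0,"ay":1.57,"az":0,"grip":1}])

```text
time_s: 5.88
eef_pos: [0.3902, -0.2827, 0.1027]
eef_rot: [-0.517, 0.521, -0.476, 0.484]
wrist_force: [7.3, -9.7, -21.2]
opening: 0.175
```

```bash
python3 - <<'E'
from h import *
st();
E
```

```text
t 5.88 pos [ 0.3902 -0.2827  0.1027] jaw -85.6 tilt 0.69 q [-0.87  0.17  1.96 -0.    0.99  0.62] F [  7.3  -9.7 -21.2] open 0.175
```

Call:
apply_moves(increments=[{"x":0,"y":0,"z":0,"ax":0,"ay":0,"az":0,"grip":0.4},{"x":0,"y":0,"z":0,"ax":0,"ay":0,"az":0,"grip":0.4},{"x":0,"y":0,"z":0,"ax":0,"ay":0,"az":0,"grip":0.4},{"x":0,"y":-5,"z":0,"ax":0,"ay":0,"az":0,"grip":0.4},{"x":0,"y":-10,"z":0,"ax":0,"ay":0,"az":0,"grip":0.4}])

```text
time_s: 6.5
eef_pos: [0.3893, -0.281, 0.2036]
eef_rot: [-0.517, 0.521, -0.477, 0.484]
wrist_force: [-0.5, 0.1, -0.4]
opening: 0.599
```

```bash
python3 - <<'E'
from h import *
st(); snap("scene","iso2s",(220,100,330,210),6); go(.541,.016,.2,-84); go(.541,.016,.2,96)
E
```

```text
t 6.50 pos [ 0.3893 -0.281   0.2036] jaw -85.6 tilt 0.6 q [-0.87  0.02  1.9  -0.    1.22  0.62] F [-0.5  0.1 -0.4] open 0.599
go (0.541, 0.016, 0.2, -84) x -28.76 y 0.72 z 17.17 | ax -0.009 ay -0.027 az 0.020
go (0.541, 0.016, 0.2, 96) x -28.76 y 0.72 z 17.17 | ax -0.031 ay 3.115 az -0.015
```

View pics/iso2s.png

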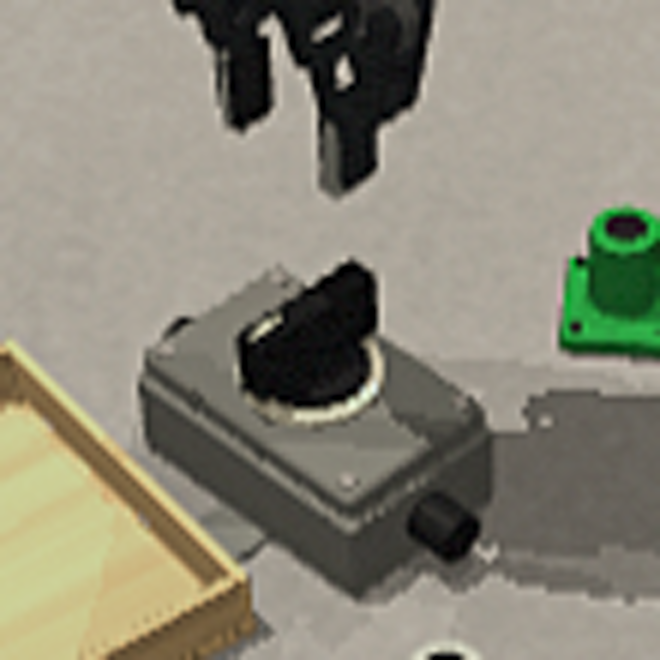

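Call:
apply_moves(increments=[{"x":-28.8,"y":0.7,"z":17.2,"ax":-0.01,"ay":-0.03,"az":0.02,"grip":0.6},{"x":-28.8,"y":0.7,"z":17.2,"ax":-0.01,"ay":-0.03,"az":0.02,"grip":0.6},{"x":-28.8,"y":0.7,"z":17.2,"ax":-0.01,"ay":-0.03,"az":0.02,"grip":0.6},{"x":-28.8,"y":0.7,"z":17.2,"ax":-0.01,"ay":-0.03,"az":0.02,"grip":0.6},{"x":-28.8,"y":0.7,"z":17.2,"ax":-0.01,"ay":-0.03,"az":0.02,"grip":0.6},{"x":-28.8,"y":0.7,"z":17.2,"ax":-0.01,"ay":-0.03,"az":0.02,"grip":0.6},{"x":-28.8,"y":0.7,"z":17.2,"ax":-0.01,"ay":-0.03,"az":0.02,"grip":0.6},{"x":-28.8,"y":0.7,"z":17.2,"ax":-0.01,"ay":-0.03,"az":0.02,"grip":0.6}])

```text
time_s: 7.55
eef_pos: [0.5409, 0.0159, 0.2001]
eef_rot: [-0.526, 0.526, -0.473, 0.472]
wrist_force: [-0.1, -0.3, -0.1]
opening: 0.402
```

```bash
python3 - <<'E'
from h import *
st(); go(.541,.0155,.1,-83.7)
E
```

```text
t 7.55 pos [0.5409 0.0159 0.2001] jaw -83.8 tilt 0.06 q [-0.19  0.16  1.75 -0.    1.23  1.27] F [-0.1 -0.3 -0.1] open 0.402
go (0.541, 0.0155, 0.1, -83.7) x 0.04 y 10.01 z 0.02 | ax 0.001 ay -0.002 az -0.000
```

Call:
apply_moves(increments=[{"x":0,"y":5,"z":0,"ax":0,"ay":0,"az":0,"grip":0.6},{"x":0,"y":9,"z":0,"ax":0,"ay":0,"az":0,"grip":0.6},{"x":0,"y":10,"z":0,"ax":0,"ay":0,"az":0,"grip":0.6},{"x":0,"y":10,"z":0,"ax":0,"ay":0,"az":0,"grip":1},{"x":0,"y":10,"z":0,"ax":0,"ay":0,"az":0,"grip":1},{"x":0,"y":10,"z":0,"ax":0,"ay":0,"az":0,"grip":1},{"x":0,"y":10,"z":0,"ax":0,"ay":0,"az":0,"grip":1}])

```text
time_s: 8.43
eef_pos: [0.5414, 0.0152, 0.1013]
eef_rot: [-0.526, 0.526, -0.472, 0.473]
wrist_force: [-3.4, -5.7, 1.8]
opening: 0.119
```

```bash
python3 - <<'E'
from h import *
st()
# arc table in tool coords: -x tool ~ box +y, -y tool = up
p,r=pose(); a=np.radians(6.3); by=np.array([-np.sin(a),np.cos(a),0])
for th in np.linspace(0,1.84,24)[1:]:
    ph=th+.0498; d=by*(.261*(np.cos(.0498)-np.cos(ph)))+np.array([0,0,.261*(np.sin(ph)-np.sin(.0498))])
    print(round(th,2),(r.inv().apply(d)*100).round(1))
E
```

```text
t 8.43 pos [0.5414 0.0152 0.1013] jaw -83.8 tilt 0.09 q [-0.19  0.3   1.81 -0.    1.03  1.27] F [-3.4 -5.7  1.8] open 0.119
0.08 [-0.2 -2.1  0. ]
0.16 [-0.5 -4.1  0. ]
0.24 [-1.  -6.2  0. ]
0.32 [-1.7 -8.1 -0. ]
0.4 [ -2.5 -10.1  -0. ]
0.48 [ -3.5 -11.9  -0. ]
0.56 [ -4.7 -13.7  -0. ]
0.64 [ -5.9 -15.3  -0. ]
0.72 [ -7.3 -16.9  -0. ]
0.8 [ -8.8 -18.3  -0. ]
0.88 [-10.4 -19.6  -0. ]
0.96 [-12.2 -20.8  -0. ]
1.04 [-14.  -21.9  -0. ]
1.12 [-15.8 -22.8  -0. ]
1.2 [-17.8 -23.5  -0. ]
1.28 [-19.8 -24.1  -0. ]
1.36 [-21.8 -24.5  -0. ]
1.44 [-23.9 -24.7  -0. ]
1.52 [-26.  -24.8  -0. ]
1.6 [-28.1 -24.8  -0. ]
1.68 [-30.2 -24.5  -0. ]
1.76 [-32.2 -24.1  -0.1]
1.84 [-34.2 -23.5  -0.1]
```

Call:
apply_moves(increments=[{"x":-0.2,"y":-2.1,"z":0,"ax":0,"ay":0,"az":0,"grip":1},{"x":-0.5,"y":-4.1,"z":0,"ax":0,"ay":0,"az":0,"grip":1},{"x":-1,"y":-6.2,"z":0,"ax":0,"ay":0,"az":0,"grip":1},{"x":-1.7,"y":-8.1,"z":0,"ax":0,"ay":0,"az":0,"grip":1},{"x":-2.5,"y":-10.1,"z":0,"ax":0,"ay":0,"az":0,"grip":1},{"x":-3.5,"y":-11.9,"z":0,"ax":0,"ay":0,"az":0,"grip":1},{"x":-4.7,"y":-13.7,"z":0,"ax":0,"ay":0,"az":0,"grip":1},{"x":-5.9,"y":-15.3,"z":0,"ax":0,"ay":0,"az":0,"grip":1},{"x":-7.3,"y":-16.9,"z":0,"ax":0,"ay":0,"az":0,"grip":1},{"x":-8.8,"y":-18.3,"z":0,"ax":0,"ay":0,"az":0,"grip":1},{"x":-10.4,"y":-19.6,"z":0,"ax":0,"ay":0,"az":0,"grip":1},{"x":-12.2,"y":-20.8,"z":0,"ax":0,"ay":0,"az":0,"grip":1}])

```text
time_s: 9.93
eef_pos: [0.5284, 0.1344, 0.3131]
eef_rot: [-0.525, 0.527, -0.47, 0.475]
wrist_force: [-7.3, -13.1, 11.7]
opening: 0.116
```

```bash
python3 - <<'E'
from h import *
st()
p,r=pose(); a=np.radians(6.3); by=np.array([-np.sin(a),np.cos(a),0])
p0=np.array([.5414,.0152,.1013])
for th in np.linspace(0,1.84,24)[13:]:
    ph=th+.0498; d=p0+by*(.261*(np.cos(.0498)-np.cos(ph)))+np.array([0,0,.261*(np.sin(ph)-np.sin(.0498))])-p
    print(round(th,2),(r.inv().apply(d)*100).round(1))
E
```

```text
t 9.93 pos [0.5284 0.1344 0.3131] jaw -83.9 tilt 0.49 q [ 0.04  0.07  1.62 -0.01  1.45  1.5 ] F [ -7.3 -13.1  11.7] open 0.116
1.04 [-2.  -0.7 -0. ]
1.12 [-3.9 -1.6 -0. ]
1.2 [-5.8 -2.3 -0. ]
1.28 [-7.8 -2.9 -0. ]
1.36 [-9.9 -3.4 -0. ]
1.44 [-11.9  -3.6  -0. ]
1.52 [-14.   -3.7  -0.1]
1.6 [-16.1  -3.7  -0.1]
1.68 [-18.2  -3.4  -0.1]
1.76 [-20.2  -3.   -0.1]
1.84 [-22.2  -2.5  -0.1]
```

Call:
apply_moves(increments=[{"x":-2,"y":-0.7,"z":0,"ax":0,"ay":0,"az":0,"grip":1},{"x":-3.9,"y":-1.6,"z":0,"ax":0,"ay":0,"az":0,"grip":1},{"x":-5.8,"y":-2.3,"z":0,"ax":0,"ay":0,"az":0,"grip":1},{"x":-7.8,"y":-2.9,"z":0,"ax":0,"ay":0,"az":0,"grip":1},{"x":-9.9,"y":-3.4,"z":0,"ax":0,"ay":0,"az":0,"grip":1},{"x":-11.9,"y":-3.6,"z":0,"ax":0,"ay":0,"az":0,"grip":1},{"x":-14,"y":-3.7,"z":0,"ax":0,"ay":0,"az":0,"grip":1},{"x":-16.1,"y":-3.7,"z":0,"ax":0,"ay":0,"az":0,"grip":1},{"x":-18.2,"y":-3.4,"z":0,"ax":0,"ay":0,"az":0,"grip":1},{"x":-20.2,"y":-3,"z":0,"ax":0,"ay":0,"az":0,"grip":1},{"x":-22,"y":-2.5,"z":0,"ax":0,"ay":0,"az":0,"grip":1},{"x":-22,"y":-2.5,"z":0,"ax":0,"ay":0,"az":0,"grip":1}])

```text
time_s: 11.42
eef_pos: [0.505, 0.3537, 0.338]
eef_rot: [-0.525, 0.527, -0.469, 0.476]
wrist_force: [-2.3, -4.6, 9.2]
opening: 0.114
```

```bash
python3 - <<'E'
from h import *
st(); snap("scene","lid1")
E
```

```text
t 11.43 pos [0.505  0.3537 0.338 ] jaw -83.8 tilt 0.63 q [ 0.42  0.22  1.4  -0.01  1.52  1.89] F [-2.3 -4.6  9.2] open 0.114
```

View pics/lid1.png

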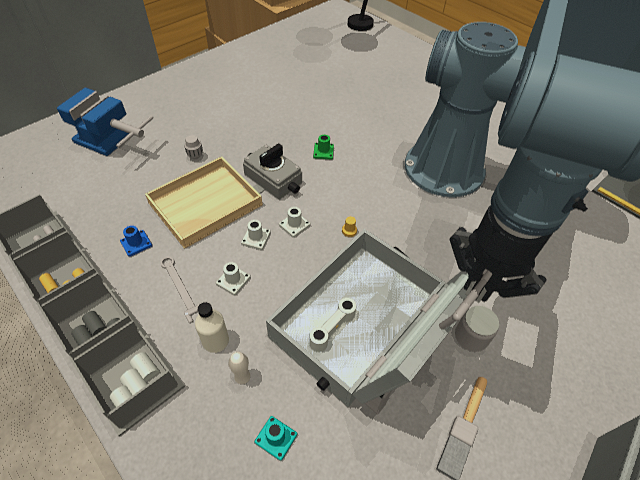

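Call:
apply_moves(increments=[{"x":0,"y":0,"z":0,"ax":0,"ay":0,"az":0,"grip":0.6},{"x":0,"y":0,"z":0,"ax":0,"ay":0,"az":0,"grip":0.6},{"x":0,"y":0,"z":0,"ax":0,"ay":0,"az":0,"grip":0.6},{"x":0,"y":-4,"z":0,"ax":0,"ay":0,"az":0,"grip":0.6},{"x":0,"y":-7,"z":0,"ax":0,"ay":0,"az":0,"grip":0.6},{"x":5,"y":-7,"z":0,"ax":0,"ay":0,"az":0,"grip":0.6},{"x":11,"y":-7,"z":0,"ax":0,"ay":0,"az":0,"grip":0.6},{"x":17,"y":-7,"z":0,"ax":0,"ay":0,"az":0,"grip":0.6},{"x":23,"y":-7,"z":0,"ax":0,"ay":0,"az":0,"grip":0.6},{"x":29,"y":-7,"z":0,"ax":0,"ay":0,"az":0,"grip":0.4},{"x":35,"y":-7,"z":0,"ax":0,"ay":0,"az":0,"grip":0.4},{"x":38,"y":-7,"z":0,"ax":0,"ay":0,"az":0,"grip":0.4}])

```text
time_s: 12.98
eef_pos: [0.5453, -0.0264, 0.4111]
eef_rot: [-0.524, 0.527, -0.47, 0.477]
wrist_force: [1.5, -0.1, 0.3]
opening: 0.595
```

```bash
python3 - <<'E'
from h import *
st(); snap("scene","lid2"); snap("top","top2")
for c in("top","scene"):
  print(c,[(round(d['p'],2),np.round(d['xy'],1).tolist()) for d in pinpoint(c,"arm0")])
  for d in regions_of(c,"arm0"): print(d['p'],d['rect'],d['mask'].sum())
E
```

```text
t 12.97 pos [ 0.5453 -0.0264  0.4111] jaw -84.0 tilt 0.58 q [-0.26  0.03  1.47 -0.01  1.64  1.2 ] F [ 1.5 -0.1  0.3] open 0.595
top [(0.95, [246.9, 206.8])]
0.94 [243.6, 203.2, 13.9, 43.7] 365
scene [(0.95, [334.2, 330.0]), (0.73, [348.3, 232.1])]
0.63 [331.5, 325.7, 41.7, 56.8] 1017
0.63 [240.2, 367.9, 23.1, 31.5] 504
```

View pics/lid2.png

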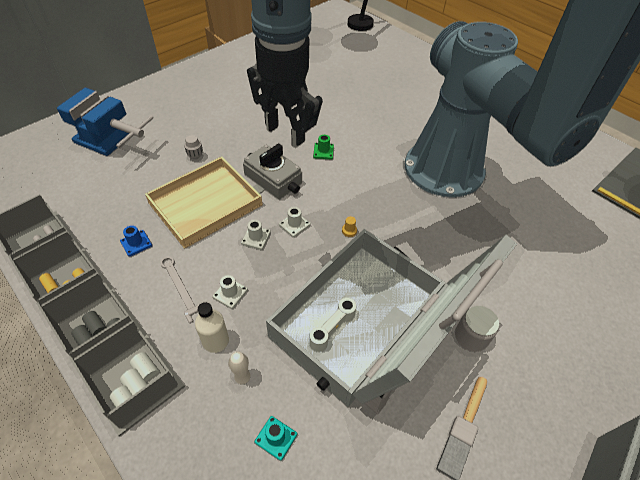

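View pics/top2.png

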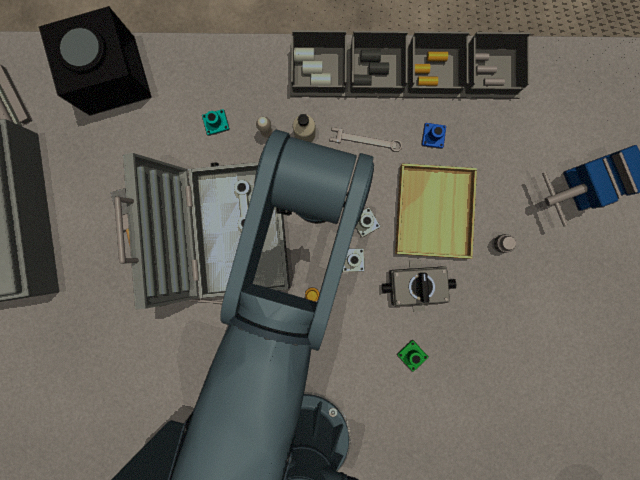

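```bash
python3 - <<'E'
from h import *
snap("scene","arm",(260,230,440,400),4.4)
E
```

```text
(no output)
```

View pics/arm.png

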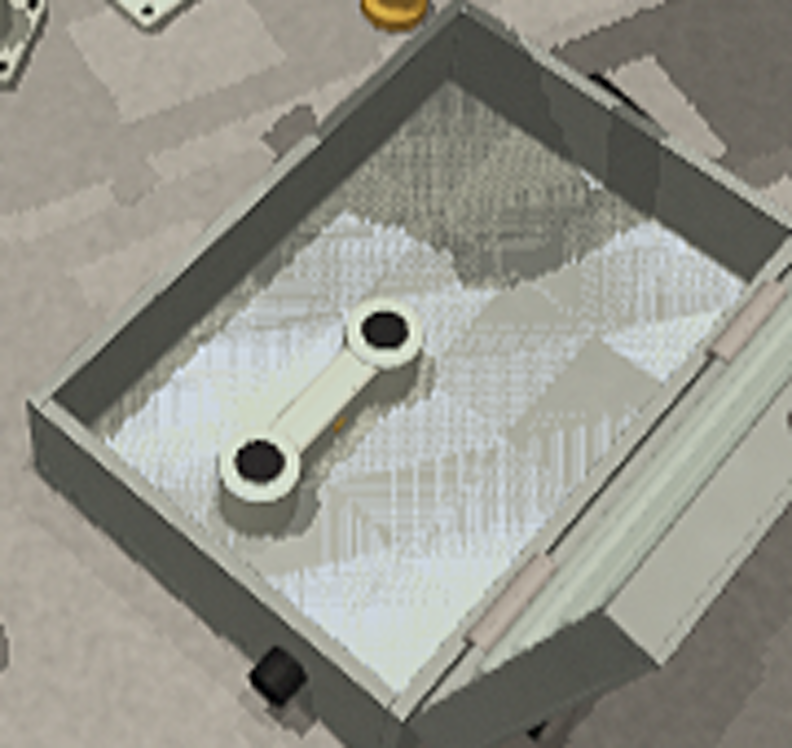

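```bash
python3 - <<'E'
from h import *
b=(260,230)
A=ray("scene",np.array((384,329))/4.4+b,.06);B=ray("scene",np.array((260,461))/4.4+b,.06)
m=(A+B)/2;d=B-A;ang=np.degrees(np.arctan2(d[1],d[0]));print(A,B,m,np.linalg.norm(d),ang)
c=np.array([.525,.167]);a=np.radians(6.3);bx=np.array([np.cos(a),np.sin(a)]);by=np.array([-bx[1],bx[0]])
for q in(A,B,m):print("box coords",bx@(q[:2]-c),by@(q[:2]-c))
# check box corners in scene
for x,y in((-.15,-.1),(-.15,.1),(.15,.1),(.15,-.1)):
    print((proj("scene",[*(c+x*bx+y*by),.08])-b)*4.4,(proj("top",[*(c+x*bx+y*by),.08])))
go(m[0],m[1],.2,ang-90);go(m[0],m[1],.054,ang-90)
E
```

```text
[0.54196587 0.15393376 0.06      ] [0.63105824 0.16496471 0.06      ] [0.58651206 0.15944923 0.06      ] 0.08977267588358766 7.058145263846261
box coords 0.015429596575582596 -0.014849074325504271
box coords 0.10519441345668903 -0.013661225176365583
box coords 0.06031200501613582 -0.014255149750934927
[460.09542689   3.92576669] [285.32948501 286.24069508]
[793.21228134 224.41111269] [202.99033607 294.44774088]
[399.47246712 686.43929531] [192.30511917 171.91716818]
[ 49.74842878 390.06549585] [273.61622408 163.8401277 ]
go (np.float64(0.5865120571686745), np.float64(0.1594492340543694), 0.2, np.float64(-82.94185473615374)) x -17.80 y 21.02 z 5.98 | ax -0.004 ay -0.014 az 0.009
go (np.float64(0.5865120571686745), np.float64(0.1594492340543694), 0.054, np.float64(-82.94185473615374)) x -17.93 y 35.62 z 5.92 | ax -0.004 ay -0.014 az 0.009
```

Call:
apply_moves(increments=[{"x":-6,"y":5,"z":2,"ax":0,"ay":-0.01,"az":0.01,"grip":0.4},{"x":-12,"y":11,"z":4,"ax":0,"ay":-0.01,"az":0.01,"grip":0.4},{"x":-17.8,"y":16,"z":6,"ax":0,"ay":-0.01,"az":0.01,"grip":0.4},{"x":-17.9,"y":22,"z":5.9,"ax":0,"ay":-0.01,"az":0.01,"grip":0.4},{"x":-17.9,"y":26,"z":5.9,"ax":0,"ay":-0.01,"az":0.01,"grip":0.4},{"x":-17.9,"y":26,"z":5.9,"ax":0,"ay":-0.01,"az":0.01,"grip":0.4}])

```text
time_s: 14.08
eef_pos: [0.5825, 0.1623, 0.1454]
eef_rot: [-0.529, 0.53, -0.47, 0.467]
wrist_force: [1.0, -1.0, 0.2]
opening: 0.601
```

```bash
python3 - <<'E'
from h import *
st(); go(.5865,.1595,.054,-83); snap("scene","arm2",(260,200,440,400),4)
E
```

```text
t 14.07 pos [0.5825 0.1623 0.1454] jaw -83.0 tilt 0.2 q [0.07 0.36 1.62 0.   1.16 1.52] F [ 1.  -1.   0.2] open 0.601
go (0.5865, 0.1595, 0.054, -83) x 0.35 y 9.14 z 0.39 | ax 0.003 ay -0.000 az -0.002
```

View pics/arm2.png

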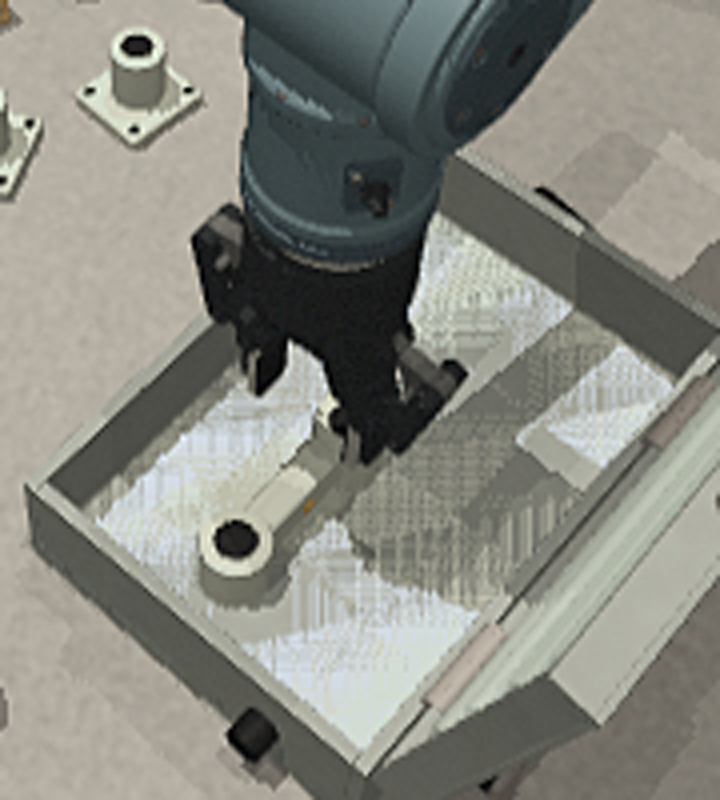

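Call:
apply_moves(increments=[{"x":0.3,"y":4,"z":0.4,"ax":0,"ay":0,"az":0,"grip":0.4},{"x":0.3,"y":8,"z":0.4,"ax":0,"ay":0,"az":0,"grip":0.4},{"x":0.3,"y":9.1,"z":0.4,"ax":0,"ay":0,"az":0,"grip":0.4},{"x":0.3,"y":9.1,"z":0.4,"ax":0,"ay":0,"az":0,"grip":1},{"x":0.3,"y":9.1,"z":0.4,"ax":0,"ay":0,"az":0,"grip":1},{"x":0.3,"y":9.1,"z":0.4,"ax":0,"ay":0,"az":0,"grip":1},{"x":0.3,"y":9.1,"z":0.4,"ax":0,"ay":0,"az":0,"grip":1},{"x":0.3,"y":9.1,"z":0.4,"ax":0,"ay":0,"az":0,"grip":1},{"x":0.3,"y":5,"z":0.4,"ax":0,"ay":0,"az":0,"grip":1},{"x":0.3,"y":0,"z":0.4,"ax":0,"ay":0,"az":0,"grip":1},{"x":0.3,"y":-5,"z":0.4,"ax":0,"ay":0,"az":0,"grip":1}])

```text
time_s: 15.5
eef_pos: [0.5862, 0.1596, 0.1955]
eef_rot: [-0.529, 0.53, -0.47, 0.467]
wrist_force: [-0.2, -0.3, -1.9]
opening: 0.223
```

```bash
python3 - <<'E'
from h import *
st(); go(.578,-.327,.2,-93);snap("scene","arm3",(220,100,440,400),2.5)
E
```

```text
t 15.50 pos [0.5862 0.1596 0.1955] jaw -83.0 tilt 0.3 q [0.07 0.31 1.57 0.   1.26 1.52] F [-0.2 -0.3 -1.9] open 0.223
go (0.578, -0.327, 0.2, -93) x 48.20 y -0.51 z -6.72 | ax 0.005 ay 0.174 az -0.002
```

View pics/arm3.png

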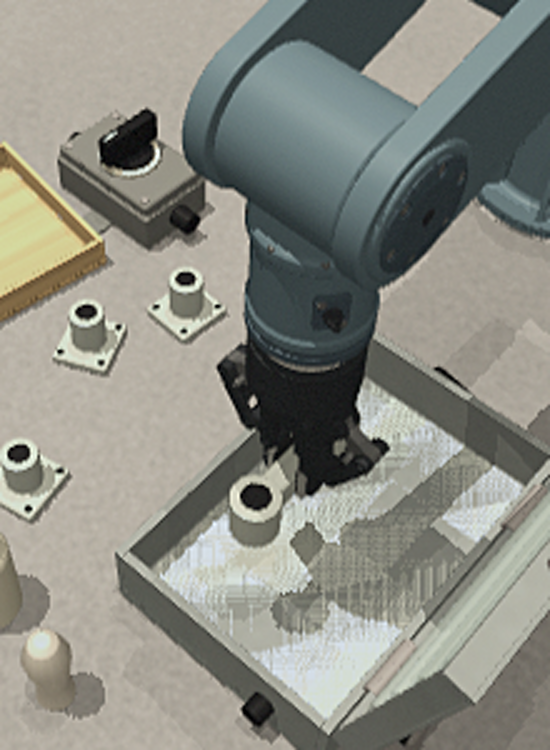

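Call:
apply_moves(increments=[{"x":5,"y":-0.5,"z":-0.7,"ax":0,"ay":0.03,"az":0,"grip":1},{"x":11,"y":-0.5,"z":-1.4,"ax":0,"ay":0.06,"az":0,"grip":1},{"x":17,"y":-0.5,"z":-2.4,"ax":0,"ay":0.1,"az":0,"grip":1},{"x":23,"y":-0.5,"z":-3.4,"ax":0,"ay":0.13,"az":0,"grip":1},{"x":29,"y":-0.5,"z":-4.4,"ax":0,"ay":0.17,"az":0,"grip":1},{"x":35,"y":-0.5,"z":-5.4,"ax":0,"ay":0.17,"az":0,"grip":1},{"x":41,"y":-0.5,"z":-6.2,"ax":0,"ay":0.17,"az":0,"grip":1},{"x":46,"y":-0.5,"z":-6.6,"ax":0,"ay":0.17,"az":0,"grip":1},{"x":48.2,"y":-0.5,"z":-6.7,"ax":0,"ay":0.17,"az":0,"grip":1},{"x":48.2,"y":-0.5,"z":-6.7,"ax":0,"ay":0.17,"az":0,"grip":1}])

```text
time_s: 16.8
eef_pos: [0.5818, -0.3277, 0.2073]
eef_rot: [-0.49, 0.485, -0.512, 0.513]
wrist_force: [0.1, 0.5, -2.4]
opening: 0.223
```

```bash
python3 - <<'E'
from h import *
st(); go(.578,-.327,.041,-93)
E
```

```text
t 16.80 pos [ 0.5818 -0.3277  0.2073] jaw -92.9 tilt 0.38 q [-0.69  0.42  1.4   0.01  1.31  0.93] F [ 0.1  0.5 -2.4] open 0.223
go (0.578, -0.327, 0.041, -93) x -0.00 y 16.62 z -0.48 | ax -0.006 ay 0.002 az -0.003
```

Call:
apply_moves(increments=[{"x":0,"y":6,"z":-0.3,"ax":0,"ay":0,"az":0,"grip":1},{"x":0,"y":11,"z":-0.4,"ax":0,"ay":0,"az":0,"grip":1},{"x":0,"y":14,"z":-0.5,"ax":0,"ay":0,"az":0,"grip":1},{"x":0,"y":16,"z":-0.5,"ax":0,"ay":0,"az":0,"grip":1},{"x":0,"y":16.6,"z":-0.5,"ax":0,"ay":0,"az":0,"grip":1},{"x":0,"y":16.6,"z":-0.5,"ax":0,"ay":0,"az":0,"grip":1},{"x":0,"y":16.6,"z":-0.5,"ax":0,"ay":0,"az":0,"grip":0.4},{"x":0,"y":16.6,"z":-0.5,"ax":0,"ay":0,"az":0,"grip":0.4},{"x":0,"y":16.6,"z":-0.5,"ax":0,"ay":0,"az":0,"grip":0.4},{"x":0,"y":12,"z":-0.5,"ax":0,"ay":0,"az":0,"grip":0.4},{"x":0,"y":6,"z":-0.5,"ax":0,"ay":0,"az":0,"grip":0.4},{"x":0,"y":0,"z":-0.5,"ax":0,"ay":0,"az":0,"grip":0.4}])

```text
time_s: 18.3
eef_pos: [0.5765, -0.3274, 0.2089]
eef_rot: [-0.489, 0.485, -0.512, 0.513]
wrist_force: [1.1, -0.6, -0.6]
opening: 0.597
```

```bash
python3 - <<'E'
from h import *
st(); snap("scene","s4"); snap("top","t4")
E
```

```text
t 18.30 pos [ 0.5765 -0.3274  0.2089] jaw -92.9 tilt 0.38 q [-0.7   0.41  1.41  0.01  1.31  0.92] F [ 1.1 -0.6 -0.6] open 0.597
```

View pics/s4.png

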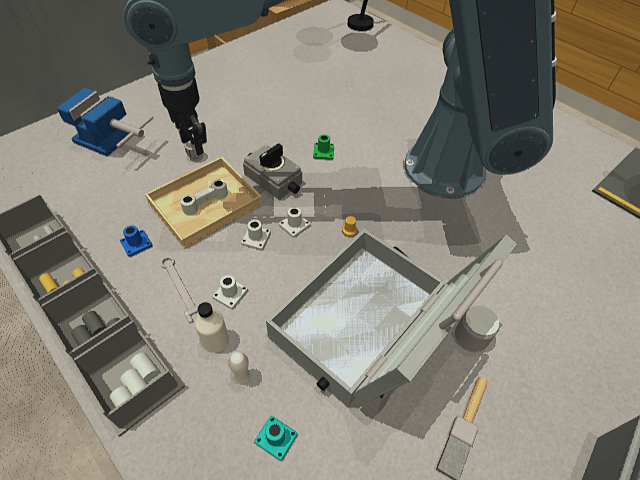

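View pics/t4.png

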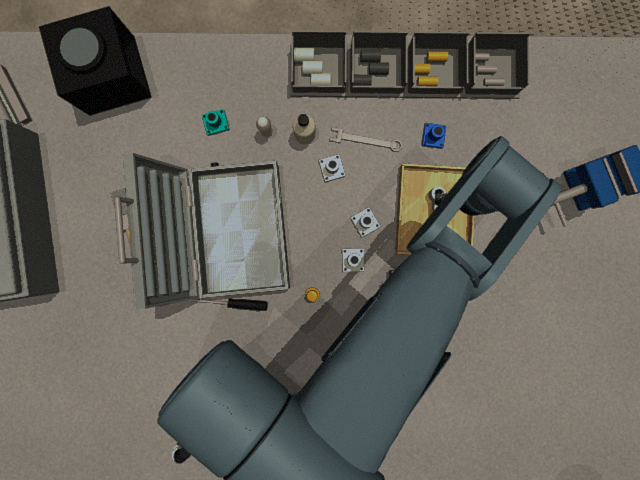

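```bash
python3 - <<'E'
from h import *
im=vision.camera("top")[:,:,::-1]; o=(315,145); im=cv2.resize(im[145:280,315:385],None,fx=4.4,fy=4.4,interpolation=cv2.INTER_CUBIC); cv2.imwrite("pics/f5.png",im)
print([(round(d['p'],2),np.round(d['xy'],1).tolist()) for d in pinpoint("top","foot0")])
for d in regions_of("top","foot0"):
    m=d['mask'].astype(np.uint8);c=max(cv2.findContours(m,0,1)[0],key=cv2.contourArea);r=cv2.minAreaRect(c);print(round(d['p'],2),np.round(r[0],1),np.round(r[1]),round(r[2],1))
E
```

```text
[(0.95, [363.4, 222.1]), (0.9, [430.0, 134.8]), (0.77, [213.6, 126.4]), (0.64, [356.0, 262.8]), (0.55, [332.0, 166.8])]
0.94 [353.  259.5] [23. 22.] 90.0
0.9 [365.  222.1] [23. 22.] 59.0
0.87 [214.6 121.9] [23. 24.] 74.7
0.73 [433.4 135.6] [22. 23.] 9.5
```

View pics/f5.png

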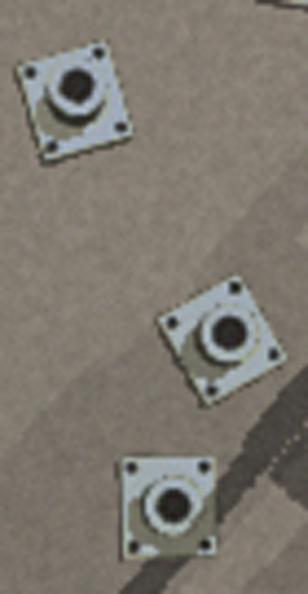

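```bash
cat >> h.py <<'E'
def boxp(x,y):
    c=np.array([.525,.167]);a=np.radians(6.3);return c+x*np.array([np.cos(a),np.sin(a)])+y*np.array([-np.sin(a),np.cos(a)])
E
python3 - <<'E'
from h import *
f=(315,145)
P=lambda a,z: ray("top",np.array(a)/4.4+f,z).round(4)
for n,boss,cs in(("fA",(76,86),((18,70),(103,42),(131,133),(45,164))),("fB",(228,331),((159,321),(239,276),(287,356),(208,406))),("fC",(173,505),((122,458),(216,458),(217,559),(122,560)))):
    C=np.array([P(x,.012) for x in cs]); dd=C[1]-C[0]; print(n,"boss",P(boss,.054),"flange",C.mean(0).round(4),"edge ang",np.degrees(np.arctan2(dd[1],dd[0])).round(1))
for x in(-.085,0,.085): print(boxp(x,-.02))
p,r=pose(); st()
go(.452,-.117,.2,-89.4); go(.452,-.117,.044,-89.4)
E
```

```text
fA boss [ 0.6898 -0.0601  0.054 ] flange [ 0.6884 -0.0601  0.012 ] edge ang -71.0
fB boss [ 0.5512 -0.1473  0.054 ] flange [ 0.5495 -0.1484  0.012 ] edge ang -60.1
fC boss [ 0.4527 -0.1169  0.054 ] flange [ 0.4506 -0.1176  0.012 ] edge ang -89.4
[0.44270801 0.13779336]
[0.52719469 0.14712078]
[0.61168137 0.1564482 ]
t 18.55 pos [ 0.5766 -0.3274  0.2072] jaw -92.9 tilt 0.38 q [-0.7   0.41  1.42  0.01  1.31  0.92] F [ 0.4 -0.  -0.4] open 0.599
go (0.452, -0.117, 0.2, -89.4) x -20.38 y 0.69 z -13.50 | ax -0.006 ay -0.061 az -0.003
go (0.452, -0.117, 0.044, -89.4) x -20.34 y 16.29 z -13.60 | ax -0.006 ay -0.061 az -0.003
```

Call:
apply_moves(increments=[{"x":-5,"y":0.5,"z":-3.3,"ax":0,"ay":-0.06,"az":0,"grip":0.3},{"x":-10,"y":2,"z":-6.6,"ax":0,"ay":-0.06,"az":0,"grip":0.3},{"x":-15,"y":5,"z":-10,"ax":0,"ay":-0.06,"az":0,"grip":0.3},{"x":-20.3,"y":8,"z":-13.6,"ax":0,"ay":-0.06,"az":0,"grip":0.3},{"x":-20.3,"y":8,"z":-13.6,"ax":0,"ay":-0.06,"az":0,"grip":0.3},{"x":-20.3,"y":8,"z":-13.6,"ax":0,"ay":-0.06,"az":0,"grip":0.3},{"x":-20.3,"y":8,"z":-13.6,"ax":0,"ay":-0.06,"az":0,"grip":0.3}])

```text
time_s: 19.42
eef_pos: [0.4527, -0.119, 0.1275]
eef_rot: [0.505, -0.5, 0.496, -0.499]
wrist_force: [0.4, -0.5, -0.2]
opening: 0.702
```

```bash
python3 - <<'E'
from h import *
st(); go(.452,-.117,.044,-89.4); snap("scene","c1",(240,180,340,280),6)
E
```

```text
t 19.43 pos [ 0.4527 -0.119   0.1275] jaw -89.5 tilt 0.45 q [-0.51  0.1   1.98  0.01  1.05  1.04] F [ 0.4 -0.5 -0.2] open 0.702
go (0.452, -0.117, 0.044, -89.4) x -0.19 y 8.35 z -0.14 | ax -0.008 ay -0.001 az -0.001
```

View pics/c1.png

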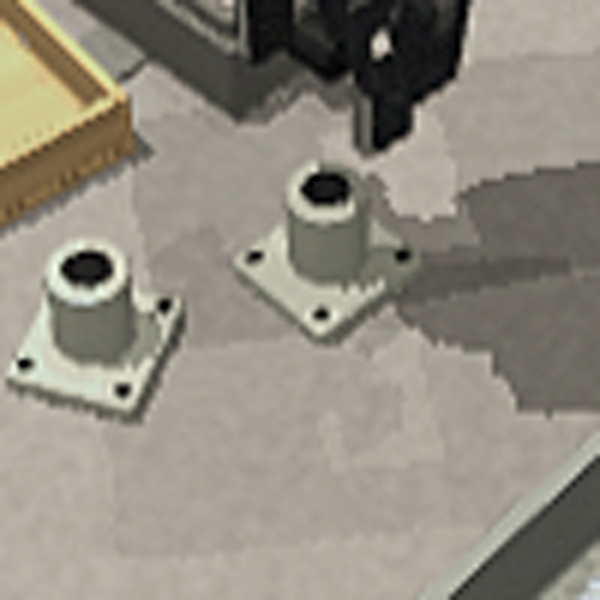

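Call:
apply_moves(increments=[{"x":-0.2,"y":4,"z":-0.1,"ax":0,"ay":0,"az":0,"grip":0.3},{"x":-0.2,"y":7.5,"z":-0.1,"ax":0,"ay":0,"az":0,"grip":0.3},{"x":-0.2,"y":8.3,"z":-0.1,"ax":0,"ay":0,"az":0,"grip":0.3},{"x":-0.2,"y":8.3,"z":-0.1,"ax":0,"ay":0,"az":0,"grip":1},{"x":-0.2,"y":8.3,"z":-0.1,"ax":0,"ay":0,"az":0,"grip":1},{"x":-0.2,"y":8.3,"z":-0.1,"ax":0,"ay":0,"az":0,"grip":1},{"x":-0.2,"y":8.3,"z":-0.1,"ax":0,"ay":0,"az":0,"grip":1},{"x":-0.2,"y":8.3,"z":-0.1,"ax":0,"ay":0,"az":0,"grip":1},{"x":-0.2,"y":4,"z":-0.1,"ax":0,"ay":0,"az":0,"grip":1},{"x":-0.2,"y":-1,"z":-0.1,"ax":0,"ay":0,"az":0,"grip":1},{"x":-0.2,"y":-6,"z":-0.1,"ax":0,"ay":0,"az":0,"grip":1}])

```text
time_s: 20.85
eef_pos: [0.4506, -0.1167, 0.1888]
eef_rot: [0.504, -0.5, 0.497, -0.499]
wrist_force: [2.3, -0.6, -1.9]
opening: 0.383
```

```bash
python3 - <<'E'
from h import *
st(); go(*boxp(-.085,-.02),.2,-83.7); go(*boxp(-.085,-.02),.065,-83.7)
E
```

```text
t 20.85 pos [ 0.4506 -0.1167  0.1888] jaw -89.5 tilt 0.42 q [-0.51  0.    1.94  0.01  1.19  1.05] F [ 2.3 -0.6 -1.9] open 0.383
go (np.float64(0.4427080050081306), np.float64(0.13779336444815757), 0.2, -83.7) x -25.46 y -1.07 z -0.56 | ax -0.007 ay -0.101 az -0.002
go (np.float64(0.4427080050081306), np.float64(0.13779336444815757), 0.065, -83.7) x -25.43 y 12.43 z -0.65 | ax -0.007 ay -0.101 az -0.002
```

Call:
apply_moves(increments=[{"x":-6,"y":-1,"z":-0.2,"ax":-0.01,"ay":-0.05,"az":0,"grip":1},{"x":-12,"y":-1,"z":-0.3,"ax":-0.01,"ay":-0.1,"az":0,"grip":1},{"x":-18,"y":-1,"z":-0.5,"ax":-0.01,"ay":-0.1,"az":0,"grip":1},{"x":-24,"y":-1,"z":-0.6,"ax":-0.01,"ay":-0.1,"az":0,"grip":1},{"x":-25.4,"y":1,"z":-0.6,"ax":-0.01,"ay":-0.1,"az":0,"grip":1},{"x":-25.4,"y":6,"z":-0.6,"ax":-0.01,"ay":-0.1,"az":0,"grip":1},{"x":-25.4,"y":9,"z":-0.6,"ax":-0.01,"ay":-0.1,"az":0,"grip":1},{"x":-25.4,"y":9,"z":-0.6,"ax":-0.01,"ay":-0.1,"az":0,"grip":1}])

```text
time_s: 21.85
eef_pos: [0.4403, 0.1375, 0.0971]
eef_rot: [-0.525, 0.528, -0.475, 0.469]
wrist_force: [-0.4, -0.1, -1.6]
opening: 0.385
```

```bash
python3 - <<'E'
from h import *
st(); go(*boxp(-.085,-.02),.065,-83.7); snap("scene","c2",(260,190,460,400),3.5)
E
```

```text
t 21.85 pos [0.4403 0.1375 0.0971] jaw -83.7 tilt 0.54 q [0.04 0.15 2.   0.   0.99 1.5 ] F [-0.4 -0.1 -1.6] open 0.385
go (np.float64(0.4427080050081306), np.float64(0.13779336444815757), 0.065, -83.7) x -0.00 y 3.20 z 0.27 | ax 0.009 ay -0.001 az -0.002
```

View pics/c2.png

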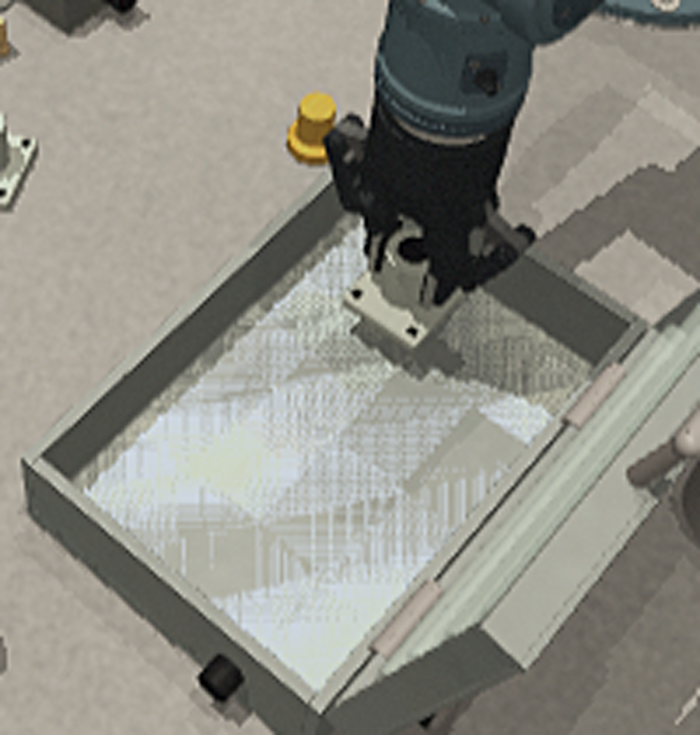

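Call:
apply_moves(increments=[{"x":0,"y":2,"z":0.3,"ax":0.01,"ay":0,"az":0,"grip":1},{"x":0,"y":3.2,"z":0.3,"ax":0.01,"ay":0,"az":0,"grip":1},{"x":0,"y":3.2,"z":0.3,"ax":0.01,"ay":0,"az":0,"grip":1},{"x":0,"y":3.2,"z":0.3,"ax":0.01,"ay":0,"az":0,"grip":0.4},{"x":0,"y":3.2,"z":0.3,"ax":0.01,"ay":0,"az":0,"grip":0.4},{"x":0,"y":3.2,"z":0.3,"ax":0.01,"ay":0,"az":0,"grip":0.4},{"x":0,"y":-2,"z":0.3,"ax":0.01,"ay":0,"az":0,"grip":0.4},{"x":0,"y":-7,"z":0.3,"ax":0.01,"ay":0,"az":0,"grip":0.4},{"x":0,"y":-10,"z":0.3,"ax":0.01,"ay":0,"az":0,"grip":0.4}])

```text
time_s: 23.02
eef_pos: [0.4466, 0.1377, 0.2018]
eef_rot: [0.529, -0.524, 0.47, -0.473]
wrist_force: [1.0, 0.3, -0.8]
opening: 0.596
```

```bash
python3 - <<'E'
from h import *
st(); go(.55,-.1478,.2,-60); go(.55,-.1478,.125,-60); snap("scene","c3",(200,190,460,400),3)
E
```

```text
t 23.02 pos [0.4466 0.1377 0.2018] jaw -83.7 tilt 0.48 q [ 0.04 -0.01  1.93  0.    1.21  1.5 ] F [ 1.   0.3 -0.8] open 0.596
go (0.55, -0.1478, 0.2, -60) x 29.51 y 0.18 z 7.17 | ax -0.009 ay -0.414 az -0.000
go (0.55, -0.1478, 0.125, -60) x 29.52 y 7.68 z 7.11 | ax -0.009 ay -0.414 az -0.000
```

View pics/c3.png

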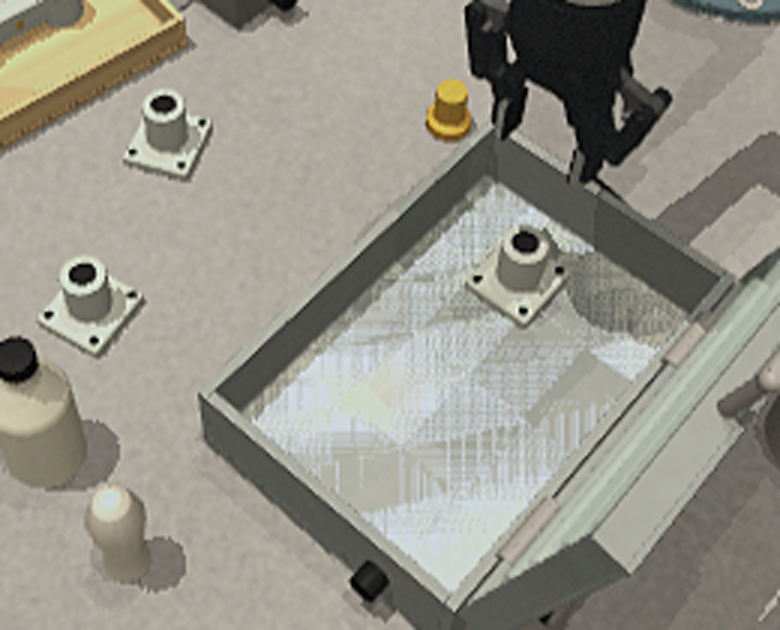

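Call:
apply_moves(increments=[{"x":6,"y":0,"z":1.5,"ax":0,"ay":-0.1,"az":0,"grip":0.3},{"x":12,"y":0,"z":3,"ax":0,"ay":-0.2,"az":0,"grip":0.3},{"x":18,"y":0,"z":4.5,"ax":0,"ay":-0.3,"az":0,"grip":0.3},{"x":24,"y":2,"z":5.8,"ax":0,"ay":-0.41,"az":0,"grip":0.3},{"x":29.5,"y":4,"z":7.1,"ax":0,"ay":-0.41,"az":0,"grip":0.3},{"x":29.5,"y":7.5,"z":7.1,"ax":0,"ay":-0.41,"az":0,"grip":0.3},{"x":29.5,"y":7.5,"z":7.1,"ax":0,"ay":-0.41,"az":0,"grip":0.3}])

```text
time_s: 23.95
eef_pos: [0.5498, -0.1469, 0.1275]
eef_rot: [0.614, -0.608, 0.354, -0.356]
wrist_force: [-1.2, 1.2, 0.5]
opening: 0.699
```

```bash
python3 - <<'E'
from h import *
st(); go(.55,-.1478,.044,-60)
E
```

```text
t 23.95 pos [ 0.5498 -0.1469  0.1275] jaw -60.3 tilt 0.53 q [-0.47  0.31  1.73  0.01  1.1   0.57] F [-1.2  1.2  0.5] open 0.699
go (0.55, -0.1478, 0.044, -60) x 0.11 y 8.35 z -0.11 | ax -0.009 ay -0.006 az -0.002
```

Call:
apply_moves(increments=[{"x":0.1,"y":4,"z":-0.1,"ax":0,"ay":0,"az":0,"grip":0.3},{"x":0.1,"y":7.5,"z":-0.1,"ax":0,"ay":0,"az":0,"grip":0.3},{"x":0.1,"y":8.3,"z":-0.1,"ax":0,"ay":0,"az":0,"grip":0.3},{"x":0.1,"y":8.3,"z":-0.1,"ax":0,"ay":0,"az":0,"grip":1},{"x":0.1,"y":8.3,"z":-0.1,"ax":0,"ay":0,"az":0,"grip":1},{"x":0.1,"y":8.3,"z":-0.1,"ax":0,"ay":0,"az":0,"grip":1},{"x":0.1,"y":8.3,"z":-0.1,"ax":0,"ay":0,"az":0,"grip":1},{"x":0.1,"y":8.3,"z":-0.1,"ax":0,"ay":0,"az":0,"grip":1},{"x":0.1,"y":4,"z":-0.1,"ax":0,"ay":0,"az":0,"grip":1},{"x":0.1,"y":-1,"z":-0.1,"ax":0,"ay":0,"az":0,"grip":1},{"x":0.1,"y":-6,"z":-0.1,"ax":0,"ay":0,"az":0,"grip":1}])

```text
time_s: 25.32
eef_pos: [0.5487, -0.1485, 0.1893]
eef_rot: [0.614, -0.608, 0.354, -0.356]
wrist_force: [0.5, -0.4, -2.9]
opening: 0.383
```

```bash
python3 - <<'E'
from h import *
st(); go(*boxp(0.005,-.02),.2,-83.7); go(*boxp(0.005,-.02),.1,-83.7)
E
```

```text
t 25.32 pos [ 0.5487 -0.1485  0.1893] jaw -60.3 tilt 0.53 q [-0.48  0.23  1.69  0.01  1.22  0.57] F [ 0.5 -0.4 -2.9] open 0.383
go (np.float64(0.5321644909990969), np.float64(0.14766945244635166), 0.2, -83.7) x -26.56 y -0.90 z 13.23 | ax -0.008 ay 0.408 az -0.004
go (np.float64(0.5321644909990969), np.float64(0.14766945244635166), 0.1, -83.7) x -26.54 y 9.10 z 13.14 | ax -0.008 ay 0.408 az -0.004
```

Call:
apply_moves(increments=[{"x":-5.3,"y":-1,"z":2.6,"ax":-0.01,"ay":0.1,"az":0,"grip":1},{"x":-10.6,"y":-1,"z":5.2,"ax":-0.01,"ay":0.2,"az":0,"grip":1},{"x":-16,"y":-1,"z":7.8,"ax":-0.01,"ay":0.3,"az":0,"grip":1},{"x":-21,"y":-1,"z":10.4,"ax":-0.01,"ay":0.41,"az":0,"grip":1},{"x":-26.5,"y":-1,"z":13.2,"ax":-0.01,"ay":0.41,"az":0,"grip":1},{"x":-26.5,"y":3,"z":13.2,"ax":-0.01,"ay":0.41,"az":0,"grip":1},{"x":-26.5,"y":8,"z":13.2,"ax":-0.01,"ay":0.41,"az":0,"grip":1},{"x":-26.5,"y":9,"z":13.2,"ax":-0.01,"ay":0.41,"az":0,"grip":1},{"x":-26.5,"y":9,"z":13.2,"ax":-0.01,"ay":0.41,"az":0,"grip":1}])

```text
time_s: 26.45
eef_pos: [0.5329, 0.1474, 0.1014]
eef_rot: [0.526, -0.526, 0.474, -0.471]
wrist_force: [0.7, 0.4, -2.7]
opening: 0.383
```

```bash
python3 - <<'E'
from h import *
st(); go(*boxp(0.005,-.02),.065,-83.7)
E
```

```text
t 26.45 pos [0.5329 0.1474 0.1014] jaw -83.8 tilt 0.25 q [0.05 0.32 1.77 0.   1.04 1.51] F [ 0.7  0.4 -2.7] open 0.383
go (np.float64(0.5321644909990969), np.float64(0.14766945244635166), 0.065, -83.7) x -0.02 y 3.64 z -0.06 | ax 0.003 ay -0.002 az -0.003
```

Call:
apply_moves(increments=[{"x":0,"y":2,"z":0,"ax":0,"ay":0,"az":0,"grip":1},{"x":0,"y":3.6,"z":0,"ax":0,"ay":0,"az":0,"grip":1},{"x":0,"y":3.6,"z":0,"ax":0,"ay":0,"az":0,"grip":1},{"x":0,"y":3.6,"z":0,"ax":0,"ay":0,"az":0,"grip":0.4},{"x":0,"y":3.6,"z":0,"ax":0,"ay":0,"az":0,"grip":0.4},{"x":0,"y":3.6,"z":0,"ax":0,"ay":0,"az":0,"grip":0.4},{"x":0,"y":-2,"z":0,"ax":0,"ay":0,"az":0,"grip":0.4},{"x":0,"y":-7,"z":0,"ax":0,"ay":0,"az":0,"grip":0.4},{"x":0,"y":-10,"z":0,"ax":0,"ay":0,"az":0,"grip":0.4}])

```text
time_s: 27.58
eef_pos: [0.5343, 0.1472, 0.2045]
eef_rot: [0.527, -0.525, 0.473, -0.472]
wrist_force: [0.8, -0.1, -0.2]
opening: 0.597
```

```bash
python3 - <<'E'
from h import *
st(); go(.6892,-.06,.2,-71); go(.6892,-.06,.125,-71); snap("scene","c4",(200,190,460,400),3)
vision.camera("top");print([(round(d['p'],2),np.round(d['xy'],1).tolist()) for d in pinpoint("top","foot0")])
E
```

```text
t 27.57 pos [0.5343 0.1472 0.2045] jaw -83.8 tilt 0.19 q [0.05 0.19 1.71 0.   1.24 1.51] F [ 0.8 -0.1 -0.2] open 0.597
go (0.6892, -0.06, 0.2, -71) x 22.27 y 0.40 z 13.17 | ax -0.001 ay -0.224 az -0.003
go (0.6892, -0.06, 0.125, -71) x 22.29 y 7.90 z 13.16 | ax -0.001 ay -0.224 az -0.003
[(0.98, [332.6, 167.2]), (0.94, [253.9, 264.0]), (0.84, [215.8, 124.8]), (0.64, [245.5, 226.4]), (0.62, [432.7, 134.6]), (0.56, [409.0, 355.1]), (0.28, [499.3, 243.5]), (0.22, [265.1, 128.1])]
```

View pics/c4.png

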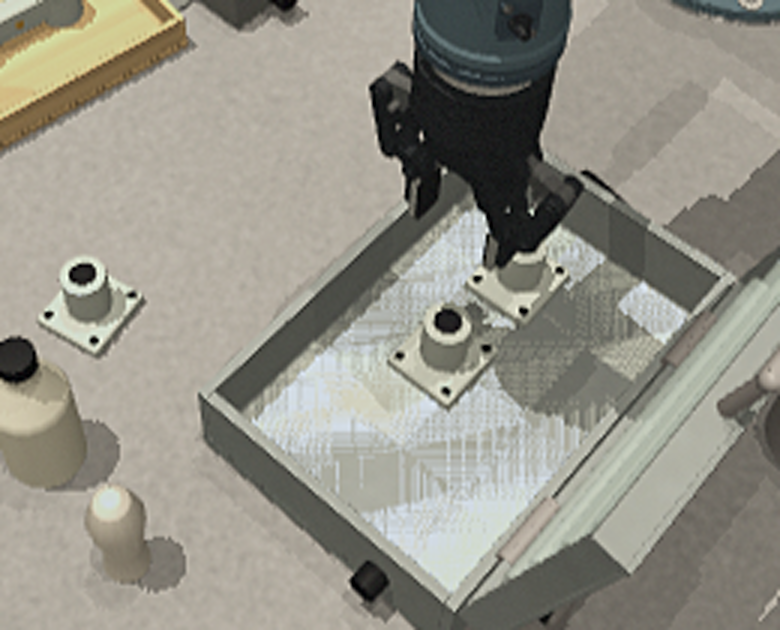

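```bash
python3 - <<'E'
from h import *
print(ray("top",[303,120],.14), ray("scene",[205,310],.14))
E
```

```text
[0.77743165 0.01115953 0.14      ] [0.78267621 0.01649445 0.14      ]
```

Call:
apply_moves(increments=[{"x":5,"y":0,"z":2.5,"ax":0,"ay":-0.1,"az":0,"grip":0.3},{"x":10,"y":0,"z":5,"ax":0,"ay":-0.22,"az":0,"grip":0.3},{"x":15,"y":0,"z":7.8,"ax":0,"ay":-0.22,"az":0,"grip":0.3},{"x":20,"y":0,"z":10.5,"ax":0,"ay":-0.22,"az":0,"grip":0.3},{"x":22.3,"y":0,"z":13.1,"ax":0,"ay":-0.22,"az":0,"grip":0.3},{"x":22.3,"y":1,"z":13.1,"ax":0,"ay":-0.22,"az":0,"grip":0.3},{"x":22.3,"y":1,"z":13.1,"ax":0,"ay":-0.22,"az":0,"grip":0.3}])

```text
time_s: 28.6
eef_pos: [0.6866, -0.0595, 0.1896]
eef_rot: [0.575, -0.574, 0.414, -0.409]
wrist_force: [-0.5, -0.1, -0.4]
opening: 0.695
```

```bash
python3 - <<'E'
from h import *
st(); go(.6892,-.06,.125,-71);go(.6892,-.06,.044,-71); snap("scene","c5",(150,190,350,390),3.5)
E
```

```text
t 28.60 pos [ 0.6866 -0.0595  0.1896] jaw -71.2 tilt 0.38 q [-0.26  0.49  1.34  0.    1.31  0.98] F [-0.5 -0.1 -0.4] open 0.695
go (0.6892, -0.06, 0.125, -71) x 0.17 y 6.45 z 0.24 | ax 0.003 ay -0.004 az -0.006
go (0.6892, -0.06, 0.044, -71) x 0.22 y 14.55 z 0.26 | ax 0.003 ay -0.004 az -0.006
```

View pics/c5.png

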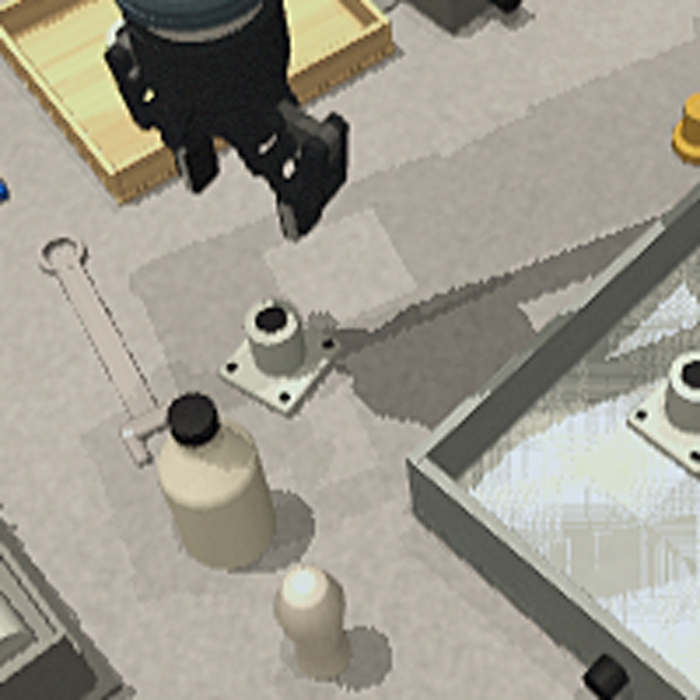

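Call:
apply_moves(increments=[{"x":0.2,"y":4,"z":0.2,"ax":0,"ay":0,"az":0,"grip":0.3},{"x":0.2,"y":9,"z":0.3,"ax":0,"ay":0,"az":0,"grip":0.3},{"x":0.2,"y":13,"z":0.3,"ax":0,"ay":0,"az":0,"grip":0.3},{"x":0.2,"y":14.5,"z":0.3,"ax":0,"ay":0,"az":0,"grip":0.3},{"x":0.2,"y":14.5,"z":0.3,"ax":0,"ay":0,"az":0,"grip":0.4},{"x":0.2,"y":14.5,"z":0.3,"ax":0,"ay":0,"az":0,"grip":1},{"x":0.2,"y":14.5,"z":0.3,"ax":0,"ay":0,"az":0,"grip":1},{"x":0.2,"y":14.5,"z":0.3,"ax":0,"ay":0,"az":0,"grip":1},{"x":0.2,"y":14.5,"z":0.3,"ax":0,"ay":0,"az":0,"grip":1},{"x":0.2,"y":10,"z":0.3,"ax":0,"ay":0,"az":0,"grip":1},{"x":0.2,"y":5,"z":0.3,"ax":0,"ay":0,"az":0,"grip":1},{"x":0.2,"y":-1,"z":0.3,"ax":0,"ay":0,"az":0,"grip":1}])

```text
time_s: 30.15
eef_pos: [0.6894, -0.0599, 0.2011]
eef_rot: [0.575, -0.575, 0.414, -0.409]
wrist_force: [0.8, -0.1, -2.2]
opening: 0.382
```

```bash
python3 - <<'E'
from h import *
st(); go(*boxp(0.095,-.02),.2,-83.7); go(*boxp(0.095,-.02),.1,-83.7)
E
```

```text
t 30.15 pos [ 0.6894 -0.0599  0.2011] jaw -71.2 tilt 0.44 q [-0.26  0.49  1.33  0.    1.34  0.98] F [ 0.8 -0.1 -2.2] open 0.382
go (np.float64(0.621620976990063), np.float64(0.15754554044454572), 0.2, -83.7) x -22.77 y 0.26 z 0.60 | ax 0.004 ay 0.218 az -0.006
go (np.float64(0.621620976990063), np.float64(0.15754554044454572), 0.1, -83.7) x -22.70 y 10.26 z 0.63 | ax 0.004 ay 0.218 az -0.006
```

Call:
apply_moves(increments=[{"x":-5.5,"y":0,"z":0.2,"ax":0,"ay":0.1,"az":0,"grip":1},{"x":-11,"y":0,"z":0.3,"ax":0,"ay":0.22,"az":0,"grip":1},{"x":-17,"y":0,"z":0.5,"ax":0,"ay":0.22,"az":0,"grip":1},{"x":-22.7,"y":0,"z":0.6,"ax":0,"ay":0.22,"az":0,"grip":1},{"x":-22.7,"y":1,"z":0.6,"ax":0,"ay":0.22,"az":0,"grip":1},{"x":-22.7,"y":6,"z":0.6,"ax":0,"ay":0.22,"az":0,"grip":1},{"x":-22.7,"y":10,"z":0.6,"ax":0,"ay":0.22,"az":0,"grip":1},{"x":-22.7,"y":10,"z":0.6,"ax":0,"ay":0.22,"az":0,"grip":1}])

```text
time_s: 31.15
eef_pos: [0.6182, 0.1562, 0.0984]
eef_rot: [-0.524, 0.528, -0.477, 0.468]
wrist_force: [1.1, -0.2, -3.1]
opening: 0.381
```

```bash
python3 - <<'E'
from h import *
st(); go(*boxp(0.095,-.02),.065,-83.7)
E
```

```text
t 31.15 pos [0.6182 0.1562 0.0984] jaw -83.8 tilt 0.86 q [0.06 0.5  1.54 0.01 1.12 1.52] F [ 1.1 -0.2 -3.1] open 0.381
go (np.float64(0.621620976990063), np.float64(0.15754554044454572), 0.065, -83.7) x -0.07 y 3.34 z 0.40 | ax 0.014 ay -0.003 az -0.006
```

Call:
apply_moves(increments=[{"x":-0.1,"y":2,"z":0.4,"ax":0.01,"ay":0,"az":0,"grip":1},{"x":-0.1,"y":3.3,"z":0.4,"ax":0.01,"ay":0,"az":0,"grip":1},{"x":-0.1,"y":3.3,"z":0.4,"ax":0.01,"ay":0,"az":0,"grip":1},{"x":-0.1,"y":3.3,"z":0.4,"ax":0.01,"ay":0,"az":0,"grip":0.4},{"x":-0.1,"y":3.3,"z":0.4,"ax":0.01,"ay":0,"az":0,"grip":0.4},{"x":-0.1,"y":3.3,"z":0.4,"ax":0.01,"ay":0,"az":0,"grip":0.4},{"x":-0.1,"y":-2,"z":0.4,"ax":0.01,"ay":0,"az":0,"grip":0.4},{"x":-0.1,"y":-7,"z":0.4,"ax":0.01,"ay":0,"az":0,"grip":0.4},{"x":-0.1,"y":-10,"z":0.4,"ax":0.01,"ay":0,"az":0,"grip":0.4},{"x":6,"y":-16,"z":-4,"ax":0.01,"ay":0,"az":0,"grip":0.4},{"x":12,"y":-22,"z":-9,"ax":0.01,"ay":0,"az":0,"grip":0.4},{"x":18,"y":-28,"z":-14,"ax":0.01,"ay":0,"az":0,"grip":0.4}])

```text
time_s: 32.65
eef_pos: [0.5462, 0.0303, 0.3157]
eef_rot: [0.527, -0.526, 0.475, -0.47]
wrist_force: [0.9, -0.4, 1.3]
opening: 0.6
```

```bash
python3 - <<'E'
from h import *
st(); snap("scene","s6"); snap("top","t6")
E
```

```text
t 32.65 pos [0.5462 0.0303 0.3157] jaw -83.8 tilt 0.38 q [-0.16  0.08  1.6   0.    1.47  1.3 ] F [ 0.9 -0.4  1.3] open 0.6
```

View pics/s6.png

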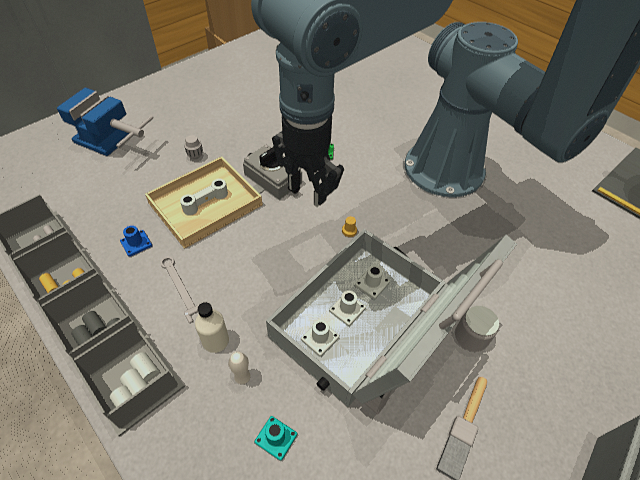

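View pics/t6.png

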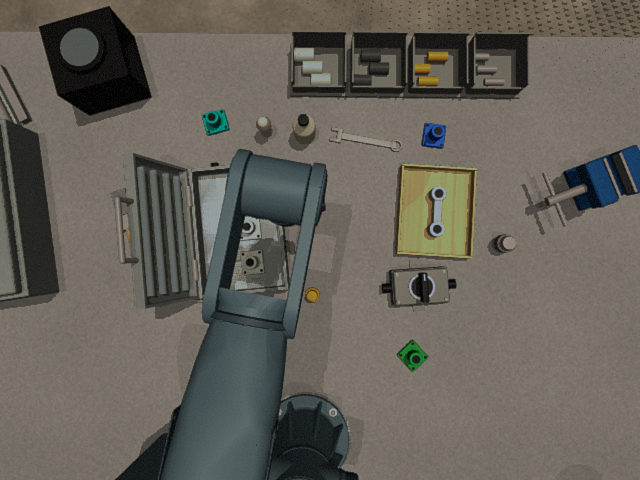

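```bash
python3 - <<'E'
from h import *
c=np.array([.525,.167]);a=np.radians(6.3);bx=np.array([np.cos(a),np.sin(a)]);by=np.array([-bx[1],bx[0]])
for uv in((320,327),(348,297),(375,270)):
    q=ray("scene",uv,.074)[:2]-c; print(bx@q,by@q)
st(); go(.505,.3537,.42,-83.8)
E
```

```text
0.09692178279897558 -0.019043462324897002
0.007209524464164929 -0.02095861338129926
-0.08377703612288946 -0.019984046298932696
t 32.75 pos [0.5476 0.028  0.32  ] jaw -84.0 tilt 0.28 q [-0.17  0.07  1.6   0.    1.47  1.3 ] F [0.9 1.5 0.2] open 0.601
go (0.505, 0.3537, 0.42, -83.8) x -32.86 y -9.93 z -0.81 | ax -0.004 ay -0.004 az -0.002
```

Call:
apply_moves(increments=[{"x":-3,"y":-5,"z":0,"ax":0,"ay":0,"az":0,"grip":0.6},{"x":-7,"y":-9.9,"z":-0.2,"ax":0,"ay":0,"az":0,"grip":0.6},{"x":-13,"y":-9.9,"z":-0.4,"ax":0,"ay":0,"az":0,"grip":0.6},{"x":-19,"y":-9.9,"z":-0.6,"ax":0,"ay":0,"az":0,"grip":0.6},{"x":-25,"y":-9.9,"z":-0.7,"ax":0,"ay":0,"az":0,"grip":0.6},{"x":-31,"y":-9.9,"z":-0.8,"ax":0,"ay":0,"az":0,"grip":0.6},{"x":-32.9,"y":-9.9,"z":-0.8,"ax":0,"ay":0,"az":0,"grip":0.6},{"x":-32.9,"y":-9.9,"z":-0.8,"ax":0,"ay":0,"az":0,"grip":0.6},{"x":-32.9,"y":-9.9,"z":-0.8,"ax":0,"ay":0,"az":0,"grip":0.6}])

```text
time_s: 33.88
eef_pos: [0.5055, 0.3529, 0.4194]
eef_rot: [0.526, -0.524, 0.473, -0.474]
wrist_force: [0.8, 0.4, -0.1]
opening: 0.4
```

```bash
python3 - <<'E'
from h import *
st(); go(.505,.3537,.338,-83.8); snap("scene","l7",(380,180,600,400),3)
E
```

```text
t 33.88 pos [0.5055 0.3529 0.4194] jaw -84.1 tilt 0.24 q [0.42 0.19 1.27 0.   1.67 1.88] F [ 0.8  0.4 -0.1] open 0.4
go (0.505, 0.3537, 0.338, -83.8) x -0.07 y 8.14 z -0.08 | ax -0.004 ay -0.005 az -0.002
```

View pics/l7.png

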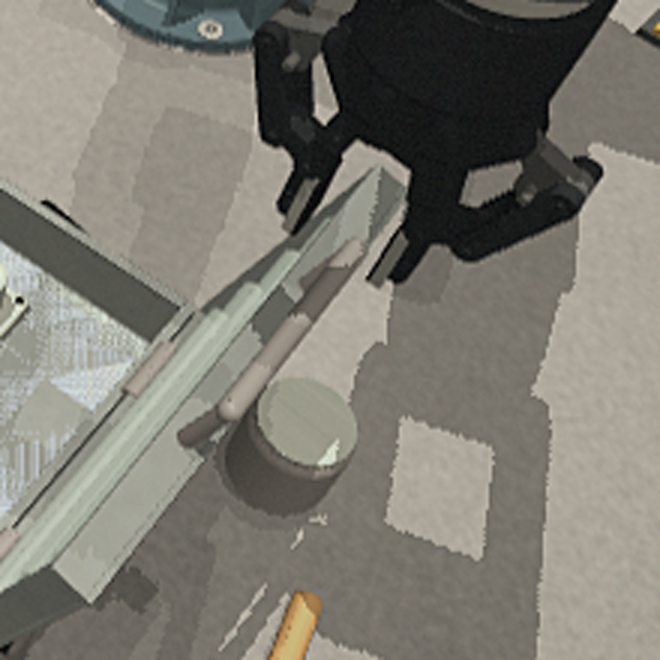

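Call:
apply_moves(increments=[{"x":0,"y":4,"z":-0.1,"ax":0,"ay":0,"az":0,"grip":0.6},{"x":0,"y":7,"z":-0.1,"ax":0,"ay":0,"az":0,"grip":0.6},{"x":0,"y":8.1,"z":-0.1,"ax":0,"ay":0,"az":0,"grip":0.6},{"x":0,"y":8.1,"z":-0.1,"ax":0,"ay":0,"az":0,"grip":1},{"x":0,"y":8.1,"z":-0.1,"ax":0,"ay":0,"az":0,"grip":1},{"x":0,"y":8.1,"z":-0.1,"ax":0,"ay":0,"az":0,"grip":1},{"x":0,"y":8.1,"z":-0.1,"ax":0,"ay":0,"az":0,"grip":1}])

```text
time_s: 34.8
eef_pos: [0.5054, 0.3529, 0.3395]
eef_rot: [0.527, -0.523, 0.473, -0.475]
wrist_force: [2.2, -0.5, -0.8]
opening: 0.11
```

```bash
python3 - <<'E'
from h import *
st()
p,r=pose(); a=np.radians(6.3); by=np.array([-np.sin(a),np.cos(a),0])
ph0=1.83+.0498
for th in np.linspace(1.83,0,25)[1:]:
    ph=th+.0498; d=by*(.261*(np.cos(ph0)-np.cos(ph)))+np.array([0,0,.261*(np.sin(ph)-np.sin(ph0))])
    print(round(th,2),(r.inv().apply(d)*100).round(1), (p+d).round(4))
E
```

```text
t 34.80 pos [0.5054 0.3529 0.3395] jaw -84.1 tilt 0.36 q [0.42 0.21 1.4  0.   1.52 1.89] F [ 2.2 -0.5 -0.8] open 0.11
1.75 [ 1.9 -0.5  0. ] [0.5075 0.3339 0.3448]
1.68 [ 3.9 -0.9  0. ] [0.5096 0.3145 0.3486]
1.6 [ 5.8 -1.2  0.1] [0.5118 0.2948 0.351 ]
1.52 [ 7.8 -1.3  0.1] [0.514  0.2751 0.3518]
1.45 [ 9.8 -1.2  0.1] [0.5162 0.2553 0.3512]
1.37 [11.8 -1.   0.1] [0.5183 0.2356 0.349 ]
1.3 [13.8 -0.6  0.1] [0.5205 0.2162 0.3453]
1.22 [15.7 -0.1  0.1] [0.5226 0.1971 0.3401]
1.14 [17.6  0.6  0.1] [0.5246 0.1785 0.3335]
1.07 [19.4  1.4  0.1] [0.5266 0.1604 0.3255]
0.99 [21.1  2.3  0.1] [0.5286 0.1429 0.3161]
0.92 [22.8  3.4  0.2] [0.5304 0.1263 0.3054]
0.84 [24.4  4.5  0.2] [0.5322 0.1104 0.2934]
0.76 [25.9  5.9  0.2] [0.5338 0.0956 0.2803]
0.69 [27.3  7.3  0.2] [0.5353 0.0818 0.2661]
0.61 [28.6  8.8  0.2] [0.5367 0.069  0.2508]
0.53 [29.7 10.4  0.2] [0.538  0.0575 0.2346]
0.46 [30.8 12.1  0.2] [0.5391 0.0473 0.2176]
0.38 [31.7 13.9  0.2] [0.5401 0.0383 0.1999]
0.31 [32.4 15.7  0.2] [0.5409 0.0308 0.1815]
0.23 [33.1 17.6  0.1] [0.5416 0.0246 0.1626]
0.15 [33.6 19.5  0.1] [0.5421 0.0199 0.1433]
0.08 [33.9 21.5  0.1] [0.5425 0.0167 0.1236]
0.0 [34.1 23.5  0.1] [0.5427 0.0149 0.1038]
```

Call:
apply_moves(increments=[{"x":1.9,"y":-0.5,"z":0,"ax":0,"ay":0,"az":0,"grip":1},{"x":3.9,"y":-0.9,"z":0,"ax":0,"ay":0,"az":0,"grip":1},{"x":5.8,"y":-1.2,"z":0,"ax":0,"ay":0,"az":0,"grip":1},{"x":7.8,"y":-1.3,"z":0,"ax":0,"ay":0,"az":0,"grip":1},{"x":9.8,"y":-1.2,"z":0,"ax":0,"ay":0,"az":0,"grip":1},{"x":11.8,"y":-1,"z":0,"ax":0,"ay":0,"az":0,"grip":1},{"x":13.8,"y":-0.6,"z":0,"ax":0,"ay":0,"az":0,"grip":1},{"x":15.7,"y":-0.1,"z":0,"ax":0,"ay":0,"az":0,"grip":1},{"x":17.6,"y":0.6,"z":0,"ax":0,"ay":0,"az":0,"grip":1},{"x":19.4,"y":1.4,"z":0,"ax":0,"ay":0,"az":0,"grip":1},{"x":21.1,"y":2.3,"z":0,"ax":0,"ay":0,"az":0,"grip":1},{"x":22.8,"y":3.4,"z":0.1,"ax":0,"ay":0,"az":0,"grip":1}])

```text
time_s: 36.3
eef_pos: [0.5295, 0.1243, 0.305]
eef_rot: [0.526, -0.523, 0.473, -0.475]
wrist_force: [-0.5, -2.2, 5.8]
opening: 0.117
```

```bash
python3 - <<'E'
from h import *
st()
p,r=pose(); a=np.radians(6.3); by=np.array([-np.sin(a),np.cos(a),0])
p0=np.array([.5414,.0152,.1020])
for th in np.linspace(1.83,0,25)[13:]:
    ph=th+.0498; d=p0+by*(.261*(np.cos(.0498)-np.cos(ph)))+np.array([0,0,.261*(np.sin(ph)-np.sin(.0498))])-p
    print(round(th,2),(r.inv().apply(d)*100).round(1))
E
```

```text
t 36.30 pos [0.5295 0.1243 0.305 ] jaw -84.2 tilt 0.27 q [0.01 0.07 1.63 0.   1.44 1.48] F [-0.5 -2.2  5.8] open 0.117
0.84 [ 1.4  1.3 -0. ]
0.76 [ 2.9  2.7 -0. ]
0.69 [4.3 4.1 0. ]
0.61 [5.5 5.6 0. ]
0.53 [6.7 7.2 0. ]
0.46 [7.7 8.9 0. ]
0.38 [ 8.6 10.7  0. ]
0.31 [ 9.4 12.5  0. ]
0.23 [10.  14.4 -0. ]
0.15 [10.5 16.3 -0. ]
0.08 [10.8 18.3 -0. ]
0.0 [11.  20.3 -0. ]
```

Call:
apply_moves(increments=[{"x":1.4,"y":1.3,"z":0,"ax":0,"ay":0,"az":0,"grip":1},{"x":2.9,"y":2.7,"z":0,"ax":0,"ay":0,"az":0,"grip":1},{"x":4.3,"y":4.1,"z":0,"ax":0,"ay":0,"az":0,"grip":1},{"x":5.5,"y":5.6,"z":0,"ax":0,"ay":0,"az":0,"grip":1},{"x":6.7,"y":7.2,"z":0,"ax":0,"ay":0,"az":0,"grip":1},{"x":7.7,"y":8.9,"z":0,"ax":0,"ay":0,"az":0,"grip":1},{"x":8.6,"y":10.7,"z":0,"ax":0,"ay":0,"az":0,"grip":1},{"x":9.4,"y":12.5,"z":0,"ax":0,"ay":0,"az":0,"grip":1},{"x":10,"y":14.4,"z":0,"ax":0,"ay":0,"az":0,"grip":1},{"x":10.5,"y":16.3,"z":0,"ax":0,"ay":0,"az":0,"grip":1},{"x":10.8,"y":18.3,"z":0,"ax":0,"ay":0,"az":0,"grip":1},{"x":10.8,"y":18.3,"z":0,"ax":0,"ay":0,"az":0,"grip":1}])

```text
time_s: 37.8
eef_pos: [0.5411, 0.0165, 0.1198]
eef_rot: [0.526, -0.523, 0.473, -0.475]
wrist_force: [5.1, -1.0, -2.2]
opening: 0.107
```

```bash
python3 - <<'E'
from h import *
st(); go(.5414,.0152,.102,-84.2)
E
```

```text
t 37.80 pos [0.5411 0.0165 0.1198] jaw -84.2 tilt 0.25 q [-0.19  0.27  1.8   0.    1.07  1.28] F [ 5.1 -1.  -2.2] open 0.107
go (0.5414, 0.0152, 0.102, -84.2) x 0.13 y 1.78 z 0.01 | ax -0.004 ay 0.001 az -0.001
```

Call:
apply_moves(increments=[{"x":0.1,"y":0.6,"z":0,"ax":0,"ay":0,"az":0,"grip":1},{"x":0.1,"y":1.2,"z":0,"ax":0,"ay":0,"az":0,"grip":1},{"x":0.1,"y":1.7,"z":0,"ax":0,"ay":0,"az":0,"grip":1},{"x":0.1,"y":1.9,"z":0,"ax":0,"ay":0,"az":0,"grip":1},{"x":0.1,"y":2,"z":0,"ax":0,"ay":0,"az":0,"grip":1}])

```text
time_s: 38.42
eef_pos: [0.5415, 0.0153, 0.1031]
eef_rot: [0.526, -0.524, 0.473, -0.474]
wrist_force: [-12.1, 1.0, 39.4]
opening: 0.115
```

```bash
python3 - <<'E'
from h import *
st(); snap("scene","l8")
E
```

```text
t 38.42 pos [0.5415 0.0153 0.1031] jaw -84.1 tilt 0.22 q [-0.19  0.3   1.81  0.    1.03  1.27] F [-12.1   1.   39.4] open 0.115
```

View pics/l8.png

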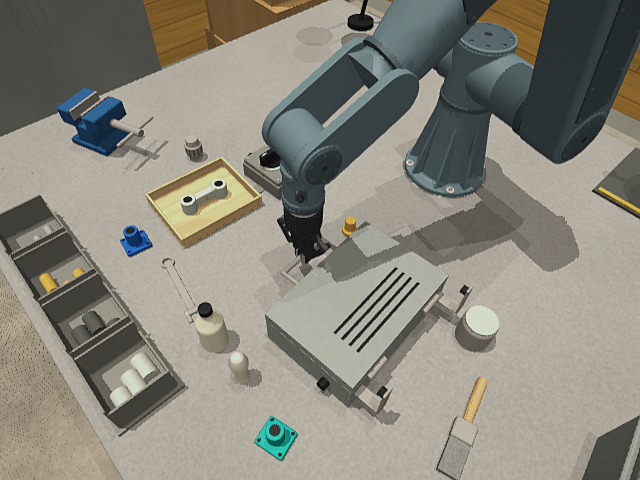

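Call:
apply_moves(increments=[{"x":0,"y":-0.1,"z":0,"ax":0,"ay":0,"az":0,"grip":0.6},{"x":0,"y":-0.1,"z":0,"ax":0,"ay":0,"az":0,"grip":0.6},{"x":0,"y":-0.1,"z":0,"ax":0,"ay":0,"az":0,"grip":0.6},{"x":0,"y":-5,"z":0,"ax":0,"ay":0,"az":0,"grip":0.6},{"x":0,"y":-10,"z":0,"ax":0,"ay":0,"az":0,"grip":0.6},{"x":0,"y":-10,"z":0,"ax":0,"ay":0,"az":0,"grip":0.6}])

```text
time_s: 39.22
eef_pos: [0.5435, 0.0147, 0.2071]
eef_rot: [0.528, -0.522, 0.471, -0.477]
wrist_force: [0.3, 0.2, -0.2]
opening: 0.403
```

```bash
python3 - <<'E'
from h import *
st(); snap("scene","l9",(240,200,480,420),3); go(.389,-.2815,.18,-85.6)
E
```

```text
t 39.23 pos [0.5435 0.0147 0.2071] jaw -84.1 tilt 0.64 q [-0.19  0.15  1.74  0.    1.23  1.27] F [ 0.3  0.2 -0.2] open 0.403
go (0.389, -0.2815, 0.18, -85.6) x 27.92 y 2.33 z -18.27 | ax -0.007 ay 0.026 az 0.000
```

View pics/l9.png

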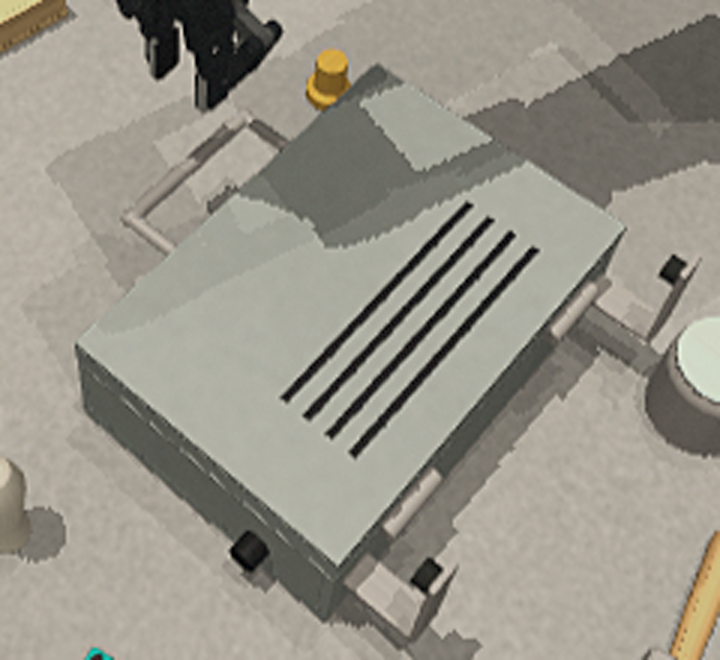

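Lid is shut. Now to the isolator.

Call:
apply_moves(increments=[{"x":5,"y":0,"z":-3.3,"ax":0,"ay":0.03,"az":0,"grip":0.4},{"x":10,"y":0.5,"z":-6.6,"ax":0,"ay":0.03,"az":0,"grip":0.4},{"x":15,"y":1,"z":-9.9,"ax":0,"ay":0.03,"az":0,"grip":0.4},{"x":20,"y":1.5,"z":-13.2,"ax":0,"ay":0.03,"az":0,"grip":0.4},{"x":25,"y":2,"z":-16.4,"ax":0,"ay":0.03,"az":0,"grip":0.4},{"x":27.9,"y":2.3,"z":-18.3,"ax":0,"ay":0.03,"az":0,"grip":0.4},{"x":27.9,"y":2.3,"z":-18.3,"ax":0,"ay":0.03,"az":0,"grip":0.4},{"x":27.9,"y":2.3,"z":-18.3,"ax":0,"ay":0.03,"az":0,"grip":0.4}])

```text
time_s: 40.28
eef_pos: [0.3882, -0.2802, 0.1789]
eef_rot: [0.52, -0.516, 0.481, -0.482]
wrist_force: [0.1, 1.2, -0.0]
opening: 0.604
```

```bash
python3 - <<'E'
from h import *
st(); go(.389,-.2815,.102,-85.6)
E
```

```text
t 40.27 pos [ 0.3882 -0.2802  0.1789] jaw -85.9 tilt 0.35 q [-0.88  0.05  1.92  0.01  1.17  0.62] F [ 0.1  1.2 -0. ] open 0.604
go (0.389, -0.2815, 0.102, -85.6) x 0.16 y 7.69 z 0.03 | ax -0.005 ay -0.004 az -0.003
```

Call:
apply_moves(increments=[{"x":0.1,"y":4,"z":0,"ax":0,"ay":0,"az":0,"grip":0.4},{"x":0.1,"y":7.7,"z":0,"ax":0,"ay":0,"az":0,"grip":0.4},{"x":0.1,"y":7.7,"z":0,"ax":0,"ay":0,"az":0,"grip":0.4},{"x":0.1,"y":7.7,"z":0,"ax":0,"ay":0,"az":0,"grip":1},{"x":0.1,"y":7.7,"z":0,"ax":0,"ay":0,"az":0,"grip":1},{"x":0.1,"y":7.7,"z":0,"ax":0,"ay":0,"az":0,"grip":1},{"x":0.1,"y":7.7,"z":0,"ax":0,"ay":0,"az":0,"grip":1}])

```text
time_s: 41.15
eef_pos: [0.3899, -0.2828, 0.1039]
eef_rot: [0.519, -0.516, 0.479, -0.484]
wrist_force: [0.2, -3.1, 7.2]
opening: 0.174
```

```bash
python3 - <<'E'
from h import *
st(); go(.389,-.2815,.102,4.5)
E
```

```text
t 41.15 pos [ 0.3899 -0.2828  0.1039] jaw -85.8 tilt 0.47 q [-0.88  0.17  1.96  0.01  1.    0.62] F [ 0.2 -3.1  7.2] open 0.174
go (0.389, -0.2815, 0.102, 4.5) x -0.13 y 0.19 z -0.08 | ax -0.005 ay -1.577 az 0.007
```

Call:
apply_moves(increments=[{"x":0,"y":0,"z":0,"ax":0,"ay":-0.18,"az":0,"grip":1},{"x":0,"y":0,"z":0,"ax":0,"ay":-0.36,"az":0,"grip":1},{"x":0,"y":0,"z":0,"ax":0,"ay":-0.54,"az":0,"grip":1},{"x":0,"y":0,"z":0,"ax":0,"ay":-0.72,"az":0,"grip":1},{"x":-0.1,"y":0,"z":0,"ax":0,"ay":-0.9,"az":0,"grip":1},{"x":-0.1,"y":0,"z":0,"ax":0,"ay":-1.08,"az":0,"grip":1},{"x":-0.1,"y":0,"z":0,"ax":0,"ay":-1.26,"az":0,"grip":1},{"x":-0.1,"y":0,"z":0,"ax":0,"ay":-1.44,"az":0,"grip":1},{"x":-0.1,"y":0,"z":0,"ax":0,"ay":-1.57,"az":0,"grip":1},{"x":-0.1,"y":0,"z":0,"ax":0,"ay":-1.57,"az":0,"grip":1},{"x":-0.1,"y":0,"z":0,"ax":0,"ay":-1.57,"az":0,"grip":1}])

```text
time_s: 42.52
eef_pos: [0.3889, -0.2821, 0.104]
eef_rot: [-0.706, 0.707, 0.028, -0.023]
wrist_force: [-3.9, -4.2, -1.0]
opening: 0.176
```

Call:
apply_moves(increments=[{"x":0,"y":0,"z":0,"ax":0,"ay":0,"az":0,"grip":0.4},{"x":0,"y":0,"z":0,"ax":0,"ay":0,"az":0,"grip":0.4},{"x":0,"y":0,"z":0,"ax":0,"ay":0,"az":0,"grip":0.4},{"x":0,"y":-5,"z":0,"ax":0,"ay":0,"az":0,"grip":0.4},{"x":0,"y":-11,"z":0,"ax":0,"ay":0,"az":0,"grip":0.4},{"x":0,"y":-17,"z":0,"ax":0,"ay":0,"az":0,"grip":0.4},{"x":0,"y":-20,"z":0,"ax":0,"ay":0,"az":0,"grip":0.4},{"x":0,"y":-20,"z":0,"ax":0,"ay":0,"az":0,"grip":0.4}])

```text
time_s: 43.52
eef_pos: [0.3887, -0.2828, 0.307]
eef_rot: [-0.704, 0.709, 0.029, -0.022]
wrist_force: [0.3, 0.2, 0.4]
opening: 0.601
```

```bash
python3 - <<'E'
from h import *
st(); snap("scene","e1",(220,90,360,230),5); snap("scene","e2"); snap("top","e3")
E
```

```text
t 43.52 pos [ 0.3887 -0.2828  0.307 ] jaw 4.1 tilt 0.66 q [-0.88 -0.09  1.78  0.    1.43 -0.95] F [0.3 0.2 0.4] open 0.601
```

View pics/e1.png

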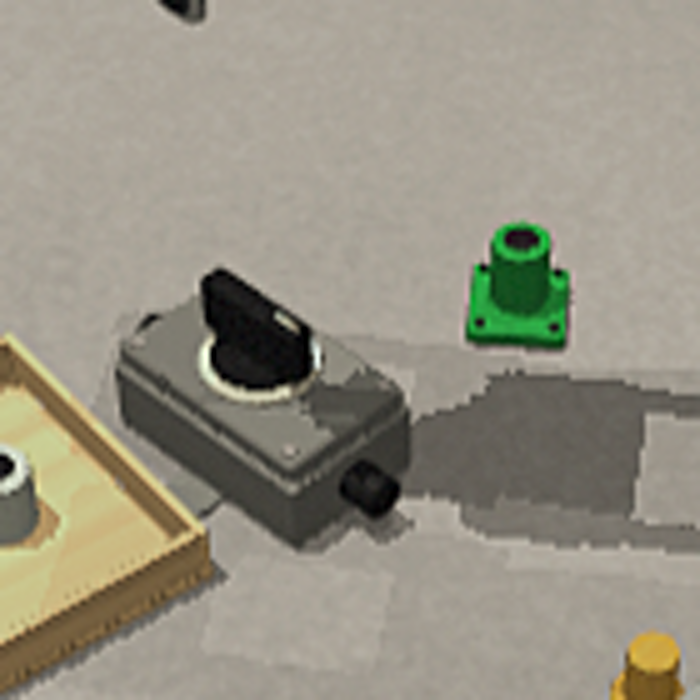

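View pics/e3.png

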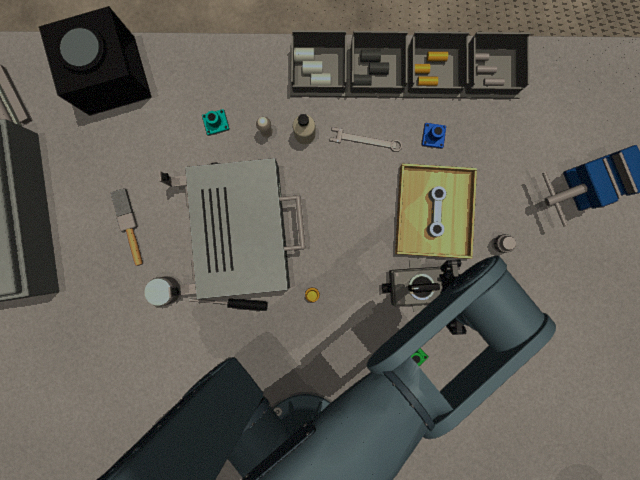

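View pics/e2.png

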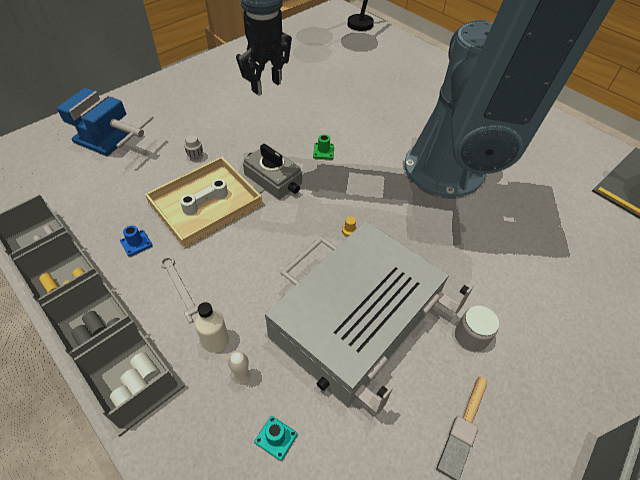

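Isolator on with its pointer back where it started, lid shut, arm in the tray, bystanders unmoved, robot clear.

```bash
python3 -c "
from bench import ticket
print(ticket.hand_in())"
```

```text
the job is handed in; nothing more can be done
None
```

The batch is changed and the job is handed in, at about 43.5 s of the 210 s allowed; the hand-in gave no verdict.

**What I did:**
- I turned the isolator off, lifted the lid onto its stop and let go.
- I laid the one cross-arm present in the middle of the tray.
- I stood all three grey feet in the box, lowered the lid by hand to shut, and turned the isolator back on.
- One foot was knocked aside while the lid was being opened, so I measured it again before picking it up.
- I left the green, blue and turquoise look-alikes alone.

**What the last checks showed:**
- **Feet:** with the lid still open, they stood upright at box x of about -0.084, 0.007 and 0.097 m and y of about -0.02 m, all within limits.
- **Cross-arm:** it lies flat in the tray in the final pictures; I did not measure its final position.
- **Lid and isolator:** in the last pictures the lid is shut and the isolator bar lies along its box with the pointer back where it started.
- **Bystanders:** they look unmoved in the pictures.
- **Robot:** it is clear of everything, with wrist force near zero.

**Failures and near-limits:**
- One move call was refused as "invalid input". I supplied all seven fields in every row after that and had no more refusals.
- Wrist force rose to about 39 N while I pressed the lid shut, against the 120 N wrist limit.
- No other check failed or disagreed.

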